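# Unlatch a lathe belt cover and hold it at the pointer

## Robot

A 6-joint arm with a two-finger parallel gripper is mounted at the origin on the work surface. World frame = base frame: x ahead of the robot, y to its left, z up, the work surface at z = 0. Lengths are in m, angles in degrees, forces in N, time in s.
With the tool pointing down it reaches from about 0.4 to 0.825 m from the base axis. Payload 7 kg.
Tool frame: the origin (TCP) lies at the very end of the fingers, on their centre line; the grasp point (between the pads) lies 19 mm behind it; z points along the fingers, y is the direction in which the jaws open and shut (so a half turn about z gives the same grasp; the last joint's range is limited). The gripper opens to 88 mm and grips with 3 to 60 N. Pads are 19 mm wide; open, the fingers measure 130 mm over their backs; the gripper's body (78 mm by 193 mm) begins 47 mm behind the grasp point.
Start: joints at [-54.196, 20.546, 0.682, 0, -70.136, -16.507], TCP at [0.223, -0.637, 0.227] pointing down, gripper open.
Joint ranges: [-176.03, 176.03], [-82.01, 121.73], [-58.28, 71.71], [-173.87, 95.51], [-174.79, -0.11], [-173.66, 173.66]. Speed limits (degrees/s): [136.94, 136.94, 172.46, 180, 180, 180].

## Interface

Orientations are given as [roll, pitch, yaw] about the fixed x, y, z axes, in that order (R = Rz(yaw) Ry(pitch) Rx(roll)).
In Python, from plant import ctrl gives the robot as it stands.
- The arm moves only by the tool move_arm, never from a script. Its argument "increments" is a list of rows, each a list of 2 entries, a list of its own where there are three numbers: the shift along the world's x, y, z in mm, then the turn about the world's z in rad. A call has exactly 8 rows; each row shifts and turns the pose as measured when the row begins; what a row does not reach is not made up. A row lasts 1/10 s, in which the tool goes at most 50 mm and 8.59 degrees, less where a joint would pass 70% of its speed; a pose out of reach is approached as far as the arm can. A call with a gripper value outside its range is refused whole. "jaw" is the gripper command: -1 is shut, 1 is fully open, values between are in proportion, set as the call begins (left out, the last holds). The fingers move at their own pace and stop on an object; the grip force is fixed at half the most. Time passes only in rows, so rows that do not move let the fingers close, or fill a call up. It gives the time, the measured TCP pose, the force and the opening at its end, in the units of the state.
- ctrl.get_obs(): the state, without advancing time (a new reading comes with each control period).
- ctrl.snapshot(name): name is "scene" or "side" or "wrist"; returns a dict with "color" (480x640x3 uint8, red, green, blue), "fx", "fy", "cx", "cy" (pixels), "D" ([k1, k2, p1, p2, k3] as OpenCV has them; the pictures are not rectified), "R" (3x3) and "t" (3): a world point X has camera coordinates R X + t. Camera axes: x right, y down, z forward; pixel columns grow to the right and rows downward; lengths in m; the calibration is good to about 2 mm. A picture is of the moment at which its call begins. There is no depth.
- ctrl.close_job(): hands the job in, once; it reports no verdict.
The state is a dict: "clock": time; "joint_pos": joint angles; "qvel": joint speeds; "tau": joint torques, N m; "tool_pos": TCP position; "orientation": TCP orientation; "force": force on the tool from outside, world axes, zero at the start; "moment": the same for the moment, N m; "opening": finger opening in m.
Only numpy, scipy, OpenCV 4.12 (cv2) and the standard library are available. Lean on these libraries where they do the work, as an engineer would, in place of code of your own. Each camera call takes 0.05 s, during which the arm holds its last target.

## Task

Use the slotted T-key to turn the latch screw of the lathe's belt cover a quarter turn anticlockwise, so that its tongue swings clear, and stand the key back in the cup it came from. Then lift the sprung cover by its bar until its side pin is level with the tip of the pointer on the angle scale, and finish while still holding it steady there: do not let go. Leave the pointer where it is set, do not turn the screw with the fingers, and leave the other things on the bench alone.

Things in the scene. Friction and masses are not known exactly. Their poses are not given: they have to be found in the camera images.
- lathe: Small blue wood lathe fixed to the bench, its spindle and bed along its own y axis (bed and tailstock towards -y). Origin on the bench under the middle of the headstock, a box 140 (x) by 200 (y) by 150 mm high with the belt cover on top. z up. The cover's hinge line runs along the lathe's x axis at y = -80, z = 155 mm; the latch screw stands on a bracket at x = 0, y = +135 mm. The tailstock and chuck rise to 136 mm.
- cover (a joint): Angle of the belt cover (rad): 0 shut, grows as its +y end is lifted, at most 1.25. A spring closes it and grows stiffer as it opens: with the cover's weight, 3 to 7 N at the bar along its arc. It falls shut if let go, and the tongue of the latch screw blocks it until the screw is undone.
- cover_hinge (a point): Point of the cover's hinge line at the middle of its width; axes turn with the cover (x along the hinge, y along the cover away from the hinge, z out of its top).
- cover_bar (a point): Middle of the cover's lifting bar: a round steel bar 12 mm thick and 90 mm long, parallel to the hinge line, its centre line 40 mm above the cover's top face and, in the cover's frame, 150 mm (y) and 45 mm (z) from the hinge line. It is carried by a thin 8 mm post under it 40 mm either side of the middle. A bar gripped across its thickness can turn between the fingers. Axes turn with the cover: x along the bar.
- cover_pin (a point): Free end of a 6 mm steel pin that sticks out of the cover's +x side, 130 mm from the hinge line: it shows the cover's angle on the scale. Axes turn with the cover.
- pointer (a joint): Angle (rad) at which the pointer of the scale is set: the pin is level with it when the cover's angle has the same value. Between 0.5 and 0.85 at the start; held by friction; not to be moved.
- pointer_tip (a point): Tip of the flat dark pointer on the steel scale at the cover's +x side, 130 mm from the hinge line. The cover's pin comes within about 1 mm of this point when the two are level.
- screw (a joint): Turn of the latch screw (rad): 0 to 0.2 latched at the start, grows anticlockwise from above to a stop at 1.6; undone, tongue clear, above 1.2; turn it a full quarter turn. The key has about 0.17 rad of play on the tab. Stays where left; it takes about 0.1 N m.
- screw_head (a point): Latch screw: steel disc 34 mm across with a raised tab on it, 6 mm thick, 30 mm long, 9 mm high. This point is on the axis, on the disc's top face (170 mm above the bench), at the foot of the tab. The tab lies along this point's y axis; z up. Under the disc a tongue 12 mm wide reaches 47 mm towards -y, over the cover's edge when latched.
- key_grip (a point): Middle of the grip of the slotted T-key: a steel key 116 mm tall, standing upright. The grip is a flat crossbar 70 mm long (along the key's x), 12 mm thick (along y), 22 mm high; this point is 105 mm above the key's foot. 160 g.
- key_foot (a point): Centre of the key's underside. The foot, 30 (x) by 27 mm (34 mm round above), has an open slot right across it along the key's x axis (the same way as the crossbar), 11 mm wide and 12 mm deep; the slot goes over the tab of the screw, the two prongs then stand on the screw's disc. z up along the key.
- cup_floor (a point): Centre of the inner floor of the round wooden cup that holds the T-key, 6 mm above the bench. Cup 66 mm across, 54 mm inside, rim 26 mm above the bench (20 mm above this point); fixed. The key stands on this floor.
- driver: Bystander in an equal second cup on the other side: a shorter steel key, 94 mm tall, with a round 32 mm knob and a plain round foot. Origin under its foot. Leave alone.
- sandblock: Bystander: cork sanding block 60 x 100 x 32 mm, origin under its centre.
- blank: Bystander: square wood blank 120 x 32 x 32 mm, origin under its centre.
- wax: Bystander: jar of wax 56 mm across, 55 mm tall, origin under its centre.
- mug: Bystander behind the lathe: mug 80 mm across, 90 mm tall, origin under its centre.
- brush: Bystander behind the lathe: bench brush lying flat, origin under its centre.
- caliper: Bystander at the lathe's left: steel calipers lying flat, 150 mm long, origin under their middle.

How it is judged (in metres and radians):
On the way, in this order (a step that is already met when the one before it is completed fails the run):
1. the latch screw is turned anticlockwise to undone with the T-key (value of joint screw above 1.2 rad and distance between key_foot and screw_head below 0.02 m), for 0.05 s.
2. the key stands released in its cup (horizontal distance between key_foot and cup_floor below 0.015 m and z of key_foot in the frame of cup_floor below 0.006 m and angle between key_foot's own z axis and vertical below 0.15 rad and contact force between the fingers and key below 0.1 N), for 0.2 s.
3. the cover is held by the fingers with its pin level with the pointer (distance between cover_pin and pointer_tip below 0.013 m and contact force between the fingers and cover above 1 N), for 0.3 s.
At the end, for the whole second after the job is handed in: The fingers hold the cover still (over 1 N on it) with its pin within 13 mm (about 0.1 rad) of the pointer's tip; the screw is turned past 1.2 rad; the key stands upright (within 0.15 rad), not held, on the floor of its cup (all of step 2 and all of step 3 and value of joint screw above 1.2 rad and velocity of joint cover between -0.05 and 0.05 rad/s and contact force between cover and key below 0.1 N); the arm keeps its last pose, push and grip.
It fails at once if the cover is lifted before the screw is undone (value of joint cover above 0.12 rad and value of joint screw below 1 rad).
It fails at once if the screw is turned by the fingers (contact force between the fingers and screw above 2 N).
It fails at once if the pointer is moved (distance of pointer_tip from where it was at the start of the episode above 0.01 m).
It fails at once if a bystander is disturbed (moved over 30 mm) (distance of any of driver, sandblock, blank, wax, mug, brush, caliper from where it was at the start of the episode above 0.03 m).
It also fails if it takes over 70 s, if anything falls off the work surface, if the arm or the gripper's body presses on something with over 40 N, if the wrist force passes 120 N, or if a joint passes its speed limit or range.

## Working session

There is one attempt and no reset: what is moved stays moved. The work goes in short steps, Python scripts to look and compute and a tool call to move; the robot and the scene stay as the last step left them, time stands still between calls to the robot, and variables do not carry over. Pictures are saved under pics/ and viewed, and the job is handed in when it is done.

Besides the shell and the picture viewer there is one more tool, called after ">>>" as name(argument=value, ...), one argument or row to a line, values as JSON. move_arm: Moves the arm, as the interface text tells. Its arguments: {"type":"object","properties":{"increments":{"type":"array","items":{"type":"array"}},"jaw":{"type":"number"}},"required":["increments"]}

```bash
ls; mkdir -p pics
python3 - <<'E'
from plant import ctrl
import cv2,pickle
o=ctrl.get_obs();print(o)
for n in ["scene","side","wrist"]:
    s=ctrl.snapshot(n);pickle.dump(s,open(f"pics/{n}0.pkl","wb"));cv2.imwrite(f"pics/{n}0.png",s["color"][:,:,::-1])
    print(n,s["fx"],s["cx"],s["cy"],s["D"],s["R"],s["t"])
E
```

```text
pics
{'clock': 0.0, 'joint_pos': array([-5.41955903e+01,  2.05891753e+01,  6.32769394e-01, -2.03645673e-02,
       -7.01372978e+01, -1.65073472e+01]), 'qvel': array([ 0.0060823 ,  0.13487845, -0.02503477,  0.06138777, -0.1020765 ,
        0.05121789]), 'tau': array([ 6.44206175e-04, -5.82722890e+01,  2.93045729e+01,  6.99727133e+00,
        6.83208142e-03, -1.44741675e-04]), 'tool_pos': array([ 0.22287108, -0.6366042 ,  0.22563982]), 'orientation': array([ 1.79904718e+02, -8.27235839e-03, -1.60709866e+02]), 'force': array([-0.20262724,  0.10312795, -0.19747338]), 'moment': array([ 0.03746471, -0.03967986,  0.002012  ]), 'opening': 0.08746930636103963}
scene 482.181695626979 313.78686878317257 245.01844094157804 [-0.12857263  0.          0.          0.          0.        ] [[ 0.75677961  0.65353248 -0.01341341]
 [ 0.5196449  -0.61393532 -0.59418229]
 [-0.39655239  0.44269483 -0.80421855]] [-0.45472438 -0.17280371  1.53043843]
side 584.5292771159662 318.4952244139904 241.26790164700992 [-0.01736881  0.          0.          0.          0.        ] [[-0.77934658 -0.62646764  0.01253804]
 [-0.45324377  0.54980804 -0.70162754]
 [ 0.43265343 -0.55249381 -0.71243357]] [0.47378151 0.32940884 1.2558303 ]
wrist 369.9756381865735 313.8532815790309 240.638610255733 [0.01983617 0.         0.         0.         0.        ] [[-0.33102588  0.94361775  0.00272082]
 [ 0.91123944  0.31891587  0.26064411]
 [ 0.2450807   0.08875926 -0.96543112]] [ 0.6747586  -0.03271574  0.39098645]
```

View pics/scene0.png

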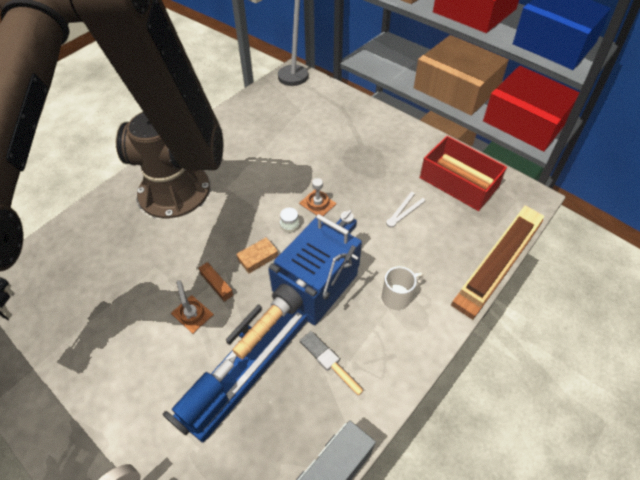

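View pics/side0.png

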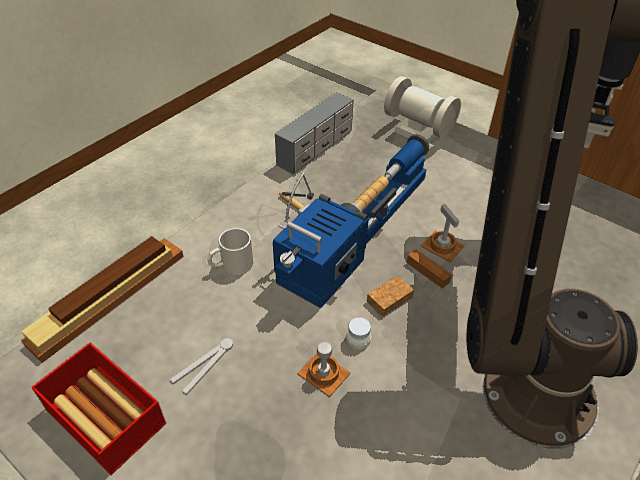

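View pics/wrist0.png

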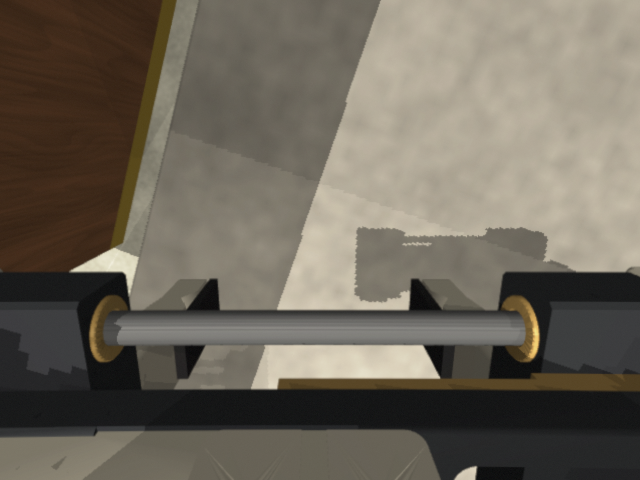

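```bash
cat > h.py <<'E'
import cv2,numpy as np,pickle
from scipy.optimize import least_squares
def K(s): return np.array([[s["fx"],0,s["cx"]],[0,s["fy"],s["cy"]],[0,0,1.]])
def ray(s,uv):
    p=cv2.undistortPoints(np.array([[uv]],float),K(s),np.array(s["D"])).ravel()
    R=np.array(s["R"]);t=np.array(s["t"]).ravel()
    return -R.T@t, R.T@np.array([p[0],p[1],1])
def atz(s,uv,z):
    c,d=ray(s,uv);return c+d*(z-c[2])/d[2]
def proj(s,X):
    X=np.atleast_2d(np.asarray(X,float))
    rv,_=cv2.Rodrigues(np.array(s["R"]));return cv2.projectPoints(X,rv,np.array(s["t"]).ravel(),K(s),np.array(s["D"]))[0].reshape(-1,2)
def tri(obs):
    A=np.zeros((3,3));b=np.zeros(3)
    for s,uv in obs:
        c,d=ray(s,uv);d/=np.linalg.norm(d);P=np.eye(3)-np.outer(d,d);A+=P;b+=P@c
    X=np.linalg.solve(A,b)
    return X,[proj(s,X)[0]-uv for s,uv in obs]
def load(n): return pickle.load(open(f"pics/{n}.pkl","rb"))
def crop(s,x0,y0,w,h,k,name):
    im=s["color"][y0:y0+h,x0:x0+w,::-1]
    cv2.imwrite(f"pics/{name}.png",cv2.resize(im,None,fx=k,fy=k,interpolation=cv2.INTER_CUBIC))
def snap(n,name):
    from plant import ctrl
    s=ctrl.snapshot(n);pickle.dump(s,open(f"pics/{name}.pkl","wb"));cv2.imwrite(f"pics/{name}.png",s["color"][:,:,::-1]);return s
E
python3 - <<'E'
from h import *
a=load("scene0");b=load("side0")
crop(a,150,260,90,80,7,"a_key");crop(b,410,190,70,75,8,"b_key")
crop(a,260,190,110,110,5,"a_l");crop(b,260,165,110,145,5,"b_l")
E
```

```text
(no output)
```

View pics/a_key.png

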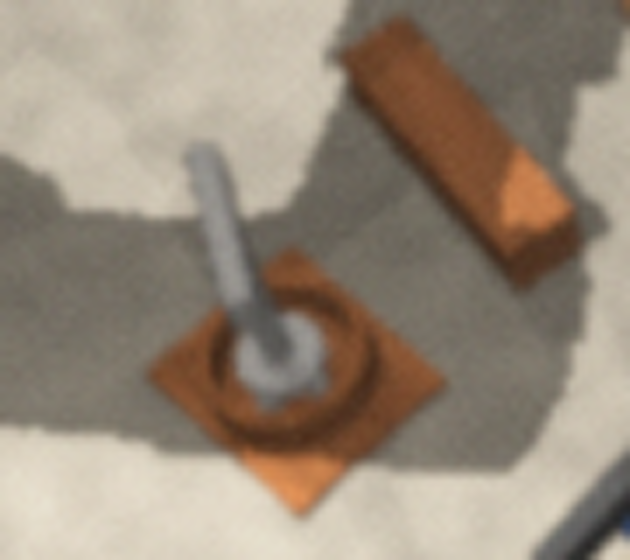

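View pics/b_key.png

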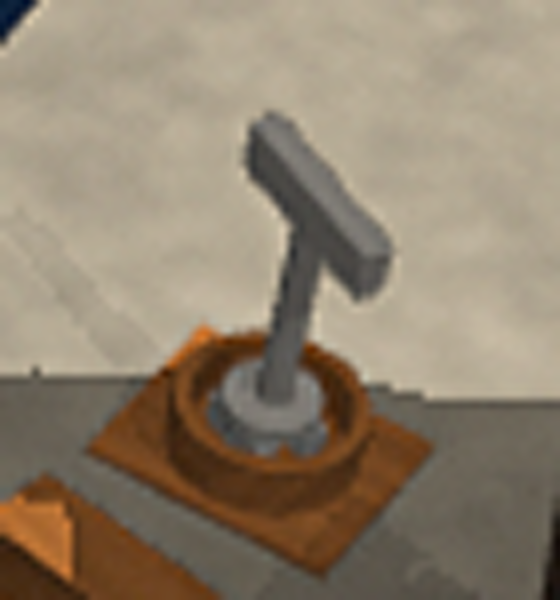

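View pics/a_l.png

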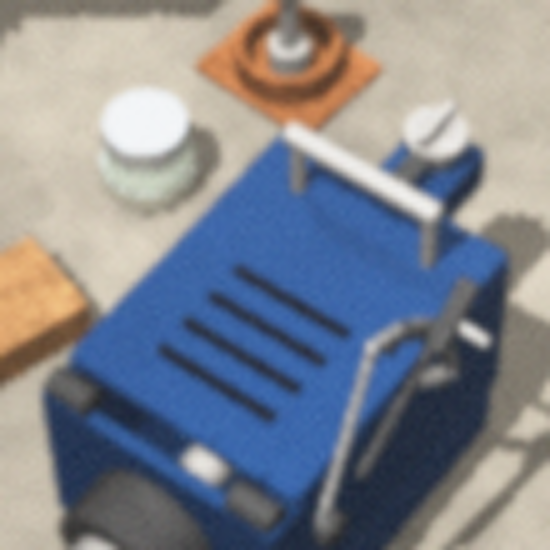

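View pics/b_l.png

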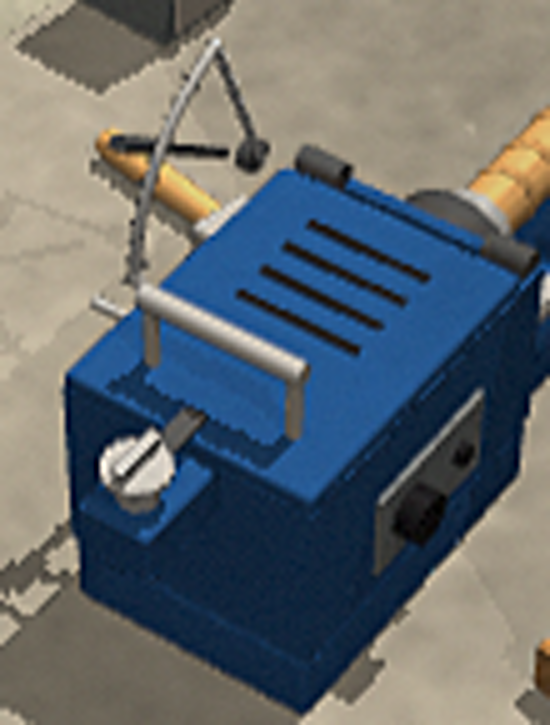

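```bash
cat > fit.py <<'E'
from h import *
a=load("scene0");b=load("side0")
T=lambda p,X:(np.array([[np.cos(p[2]),-np.sin(p[2]),0],[np.sin(p[2]),np.cos(p[2]),0],[0,0,1]])@np.atleast_2d(X).T).T+np.array([p[0],p[1],0])
print("bar",atz(a,(333,224.3),.2),atz(b,(304.7,231.5),.2))
print("screw",atz(a,(347.4,216),.17),atz(b,(287.6,258.6),.17), tri([(a,(347.4,216)),(b,(287.6,258.6))]))
print("pin",tri([(a,(357.4,258.4)),(b,(279,225.4))]))
M=np.array([[-.045,.07,.2],[.045,.07,.2],[0,.135,.17]])
ua=[(318.,216),(347.4,232.4),(347.4,216)];ub=[(320.4,238.6),(289,224),(287.6,258.6)]
f=lambda p:np.r_[(proj(a,T(p,M))-ua).ravel(),(proj(b,T(p,M))-ub).ravel()]
# yaw guess
P0=atz(a,ua[0],.2);P1=atz(a,ua[1],.2);d=P1-P0
y0=np.arctan2(d[1],d[0]);c=atz(a,(333,224.3),.2)
r=least_squares(f,[c[0],c[1],y0],x_scale=[.1,.1,1]);print("lathe",r.x,np.degrees(r.x[2]),r.fun.round(1))
L=r.x
for th in [.5,.6,.7,.8]:
    X=[.11,-.08+.13*np.cos(th),.155+.13*np.sin(th)]
    print(th,proj(a,T(L,X)),proj(b,T(L,X)))
print("hinge side",proj(a,T(L,[.1,-.08,.155])),proj(b,T(L,[.1,-.08,.155])))
print("pin end model",[ (x,proj(a,T(L,[x,.05,.155])),proj(b,T(L,[x,.05,.155]))) for x in (.08,.09,.1)])
# key
print("cup",atz(a,(192.1,312.1),.026),atz(b,(443.7,242.5),.026))
print("grip top b ends",atz(b,(443.7,204.4),.122),atz(b,(456.9,220.6),.122))
E
python3 fit.py
```

```text
bar [0.58085155 0.0994608  0.2       ] [0.57701822 0.09188298 0.2       ]
screw [0.57672528 0.16358405 0.17      ] [0.5711023  0.15841195 0.17      ] (array([0.574008  , 0.16085957, 0.17026982]), [array([-1.48412605,  0.02935027]), array([-1.72065231, -0.06877929])])
pin (array([0.66947616, 0.08169214, 0.15509174]), [array([-1.34731318,  0.03959356]), array([-1.38231457, -0.08216133])])
lathe [0.58384619 0.02549694 0.07579819] 4.342916273411361 [-1.6  0.6 -1.   0.9 -1.8  0.2 -0.6  1.6 -1.9  0.  -1.4 -0.1]
0.5 [[361.25369481 251.72411588]] [[273.6857869  198.82200865]]
0.6 [[359.94688754 250.85361952]] [[275.26942022 193.65429481]]
0.7 [[358.32983335 250.46558251]] [[277.15494205 188.45421953]]
0.8 [[356.40908081 250.5803426 ]] [[279.32045004 183.28707926]]
hinge side [[328.75420445 297.90232456]] [[305.58193377 194.50362193]]
pin end model [(0.08, array([[352.87057622, 256.44549346]]), array([[280.74454733, 227.0779647 ]])), (0.09, array([[356.2754577, 258.4094356]]), array([[277.38337754, 225.39244092]])), (0.1, array([[359.69930231, 260.38450954]]), array([[274.0411689 , 223.71641881]]))]
cup [ 0.40063804 -0.25146396  0.026     ] [ 0.38220834 -0.24497364  0.026     ]
grip top b ends [ 0.41634914 -0.27239555  0.122     ] [ 0.35996241 -0.24053341  0.122     ]
```

```bash
cat > ov.py <<'E'
from fit import *
def box(cx,cy,yaw,lx,ly,z0,z1):
    c=np.array([[sx*lx/2,sy*ly/2,z] for z in (z0,z1) for sx,sy in((-1,-1),(1,-1),(1,1),(-1,1))])
    P=T([cx,cy,yaw],c)
    return [(P[i],P[j]) for i,j in [(0,1),(1,2),(2,3),(3,0),(4,5),(5,6),(6,7),(7,4),(0,4),(1,5),(2,6),(3,7)]]
def circ(cx,cy,r,z,n=24):
    t=np.linspace(0,2*np.pi,n+1);P=np.c_[cx+r*np.cos(t),cy+r*np.sin(t),0*t+z];return list(zip(P[:-1],P[1:]))
def draw(s,segs,x0,y0,w,h,k,name,off=(0,0)):
    im=cv2.resize(s["color"][y0:y0+h,x0:x0+w,::-1],None,fx=k,fy=k,interpolation=cv2.INTER_CUBIC)
    for p,q in segs:
        u=(proj(s,[p,q])-[x0,y0]+.5+np.array(off))*k
        cv2.line(im,tuple(int(v) for v in u[0]),tuple(int(v) for v in u[1]),(0,255,0),1)
    cv2.imwrite(f"pics/{name}.png",im)
E
python3 - <<'E'
from ov import *
x,y,yaw=.391,-.25,np.radians(150.5)
seg=circ(x,y,.033,.026)+circ(x,y,.027,.026)+circ(x,y,.033,0)+box(x,y,yaw,.07,.012,.1,.122)
draw(a,seg,150,260,90,80,7,"ova");draw(b,seg,410,190,70,75,8,"ovb")
print(tri([(a,(192.1,311.6)),(b,(444,240.6))]))
E
```

```text
bar [0.58085155 0.0994608  0.2       ] [0.57701822 0.09188298 0.2       ]
screw [0.57672528 0.16358405 0.17      ] [0.5711023  0.15841195 0.17      ] (array([0.574008  , 0.16085957, 0.17026982]), [array([-1.48412605,  0.02935027]), array([-1.72065231, -0.06877929])])
pin (array([0.66947616, 0.08169214, 0.15509174]), [array([-1.34731318,  0.03959356]), array([-1.38231457, -0.08216133])])
lathe [0.58384619 0.02549694 0.07579819] 4.342916273411361 [-1.6  0.6 -1.   0.9 -1.8  0.2 -0.6  1.6 -1.9  0.  -1.4 -0.1]
0.5 [[361.25369481 251.72411588]] [[273.6857869  198.82200865]]
0.6 [[359.94688754 250.85361952]] [[275.26942022 193.65429481]]
0.7 [[358.32983335 250.46558251]] [[277.15494205 188.45421953]]
0.8 [[356.40908081 250.5803426 ]] [[279.32045004 183.28707926]]
hinge side [[328.75420445 297.90232456]] [[305.58193377 194.50362193]]
pin end model [(0.08, array([[352.87057622, 256.44549346]]), array([[280.74454733, 227.0779647 ]])), (0.09, array([[356.2754577, 258.4094356]]), array([[277.38337754, 225.39244092]])), (0.1, array([[359.69930231, 260.38450954]]), array([[274.0411689 , 223.71641881]]))]
cup [ 0.40063804 -0.25146396  0.026     ] [ 0.38220834 -0.24497364  0.026     ]
grip top b ends [ 0.41634914 -0.27239555  0.122     ] [ 0.35996241 -0.24053341  0.122     ]
(array([ 0.3909076 , -0.25224732,  0.02015835]), [array([-2.15030015, -0.3795618 ]), array([-2.12726269,  0.44223197])])
```

View pics/ova.png

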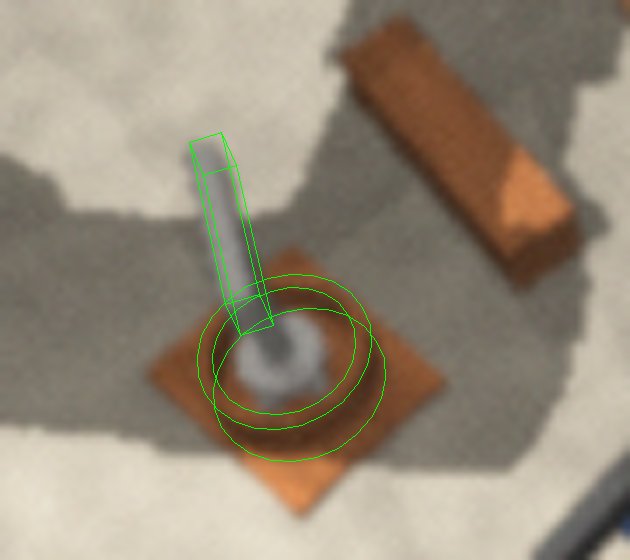

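View pics/ovb.png

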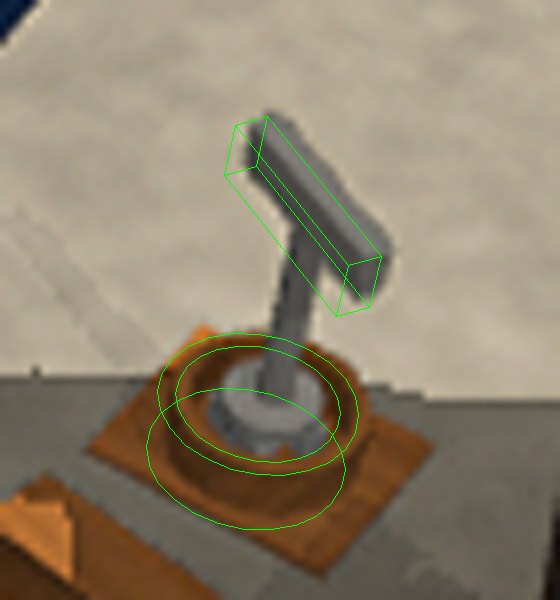

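Run:
```python
from h import *
from scipy.spatial.transform import Rotation as Ro
s=load("wrist0");R=np.array(s["R"]);c=-R.T@np.array(s["t"]).ravel()
Rt=Ro.from_euler('xyz',[180,0,-160.71],degrees=True).as_matrix()
tcp=np.array([.22287,-.6366,.2256])
print("cam in tool",Rt.T@(c-tcp), "optical axis in tool",Rt.T@R.T)
Rn=Ro.from_euler('xyz',[180,0,-30],degrees=True).as_matrix()
for z in(.226,.26):
  for off in (0,.04,.08,.12):
    t=np.array([.39,-.252,z])+Rn@np.array([off,0,0])
    sc=dict(s);Rc=(R@Rt)@Rn.T;cc=t+Rn@(Rt.T@(c-tcp));sc["R"]=Rc;sc["t"]=-Rc@cc
    print(z,off,t.round(3),proj(sc,[[.39,-.252,.122],[.39,-.252,.026]]).round())
```

```text
cam in tool [ 0.06989582 -0.00137122 -0.15856175] optical axis in tool [[ 7.17828849e-04 -9.65434953e-01 -2.60643120e-01]
 [ 9.99996041e-01 -1.61476617e-05  2.81386872e-03]
 [-2.72081600e-03 -2.60644108e-01  9.65431119e-01]]
0.226 0 [ 0.39  -0.252  0.226] [[315. 239.]
 [314. 214.]]
0.226 0.04 [ 0.425 -0.272  0.226] [[315. 290.]
 [314. 253.]]
0.226 0.08 [ 0.459 -0.292  0.226] [[315. 337.]
 [314. 290.]]
0.226 0.12 [ 0.494 -0.312  0.226] [[314. 381.]
 [314. 325.]]
0.26 0 [ 0.39  -0.252  0.26 ] [[314. 229.]
 [314. 208.]]
0.26 0.04 [ 0.425 -0.272  0.26 ] [[314. 274.]
 [314. 244.]]
0.26 0.08 [ 0.459 -0.292  0.26 ] [[314. 317.]
 [314. 278.]]
0.26 0.12 [ 0.494 -0.312  0.26 ] [[314. 358.]
 [314. 311.]]
```

>>> move_arm(
  increments=[
    [[10, 40, 10], 0.149],
    [[10, 40, 10], 0.149],
    [[10, 40, 0], 0.149],
    [[10, 40, 0], 0.149],
    [[10, 40, 0], 0.149],
    [[20, 40, 0], 0.149],
    [[20, 40, 0], 0.149],
    [[20, 40, 0], 0.149],
  ],
)

```text
clock: 0.95
tool_pos: [0.3311, -0.3085, 0.241]
orientation: [179.6, -0.1, -91.8]
force: [1.9, 0.1, 0.4]
opening: 0.0874
```

>>> move_arm(
  increments=[
    [[10, 10, 0], 0.149],
    [[10, 10, 0], 0.149],
    [[10, 10, 0], 0.149],
    [[10, 10, 0], 0.149],
    [[10, 10, 0], 0.149],
    [[9, 6, 0], 0.149],
    [[0, 0, 0], 0.149],
    [[0, 0, 0], 0.03],
  ],
)

```text
clock: 1.75
tool_pos: [0.3933, -0.2436, 0.2412]
orientation: [179.7, -0.0, -29.5]
force: [0.2, 0.5, 0.1]
opening: 0.0875
```

Run:
```python
from h import *
from plant import ctrl
o=ctrl.get_obs();print(o["tool_pos"],o["orientation"])
snap("wrist","w1")
```

```text
[ 0.3933237  -0.24363905  0.24123213] [ 1.79711887e+02 -3.53793650e-02 -2.95221350e+01]
```

View pics/w1.png

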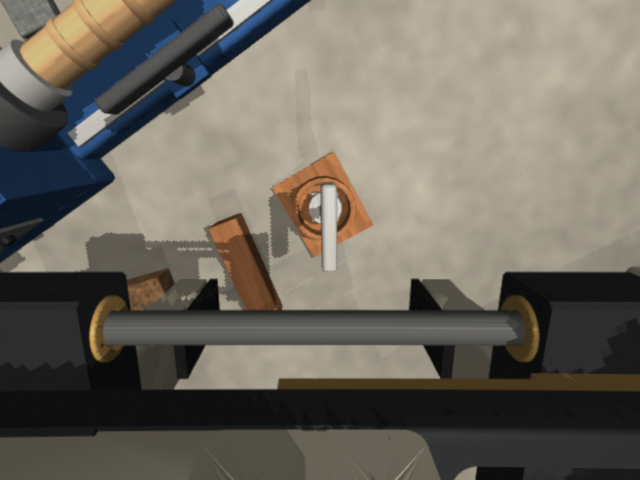

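Run:
```python
from h import *
s=load("w1");crop(s,260,140,130,150,5,"w1c")
```

```text
(no output)
```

View pics/w1c.png

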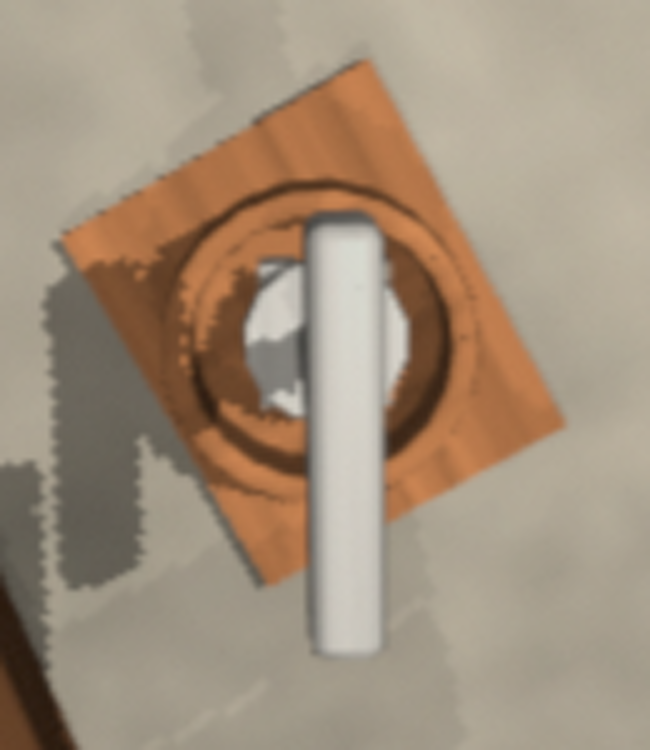

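Run:
```python
from h import *
s=load("w1")
A=atz(s,(329,183.6),.122);B=atz(s,(329.4,271),.122);print(A,B,(A+B)/2,np.linalg.norm(A-B),np.degrees(np.arctan2(*(B-A)[1::-1])))
print("cup",atz(s,(324.2,207.6),.026), "foot disc",atz(s,(325.5,208),.022))
from plant import ctrl
print(ctrl.get_obs()["tool_pos"])
```

```text
[ 0.42191205 -0.2739443   0.122     ] [ 0.36120855 -0.24084715  0.122     ] [ 0.3915603  -0.25739573  0.122     ] 0.06913997857785145 151.39961347285234
cup [ 0.39144071 -0.25637852  0.026     ] foot disc [ 0.38972982 -0.25710861  0.022     ]
[ 0.39329776 -0.24369113  0.24120155]
```

>>> move_arm(
  increments=[
    [[-2, -13, -10], 0.016],
    [[0, 0, -20], 0],
    [[0, 0, -25], 0],
    [[0, 0, -25], 0],
    [[0, 0, -25], 0],
    [[0, 0, -25], 0],
    [[0, 0, -15], 0],
    [[0, 0, 0], 0],
  ],
)

```text
clock: 2.6
tool_pos: [0.3902, -0.2574, 0.0921]
orientation: [179.8, -0.2, -29.2]
force: [0.2, -0.3, -0.1]
opening: 0.0879
```

Pose is 1 mm off along the bar, yaw −29.2 (wanted −28.6). Closing.

>>> move_arm(
  increments=[
    [[1, 0, 0], 0.01],
    [[0, 0, 0], 0],
    [[0, 0, 0], 0],
    [[0, 0, 0], 0],
    [[0, 0, 0], 0],
    [[0, 0, 0], 0],
    [[0, 0, 0], 0],
    [[0, 0, 0], 0],
  ],
  jaw=-1,
)

```text
clock: 3.4
tool_pos: [0.3936, -0.258, 0.096]
orientation: [179.9, -0.5, -28.7]
force: [0.7, -0.5, 0.1]
opening: 0.0291
```

>>> move_arm(
  increments=[
    [[0, 0, 0], 0],
    [[0, 0, 0], 0],
    [[0, 0, 0], 0],
    [[0, 0, 0], 0],
    [[0, 0, 0], 0],
    [[0, 0, 0], 0],
    [[0, 0, 0], 0],
    [[0, 0, 0], 0],
  ],
)

```text
clock: 4.2
tool_pos: [0.3936, -0.2581, 0.096]
orientation: [179.8, -0.5, -28.7]
force: [0.8, -0.3, 0.8]
opening: 0.0117
```

>>> move_arm(
  increments=[
    [[0, 0, 25], 0],
    [[0, 0, 35], 0],
    [[0, 0, 40], 0],
    [[0, 0, 40], 0],
    [[0, 0, 40], 0],
    [[0, 20, 30], 0],
    [[0, 40, 20], -0.05],
    [[0, 40, 0], -0.1],
  ],
)

```text
clock: 5.0
tool_pos: [0.3879, -0.1568, 0.3313]
orientation: [179.8, 0.1, -37.9]
force: [1.6, 0.4, -1.2]
opening: 0.0118
```

Run:
```python
from h import *
a=load("scene0");b=load("side0")
for s,p,q in((a,(344,218.4),(351,211)),(b,(283.6,260.6),(293,252.6))):
    P=atz(s,p,.179);Q=atz(s,q,.179);d=Q-P;print(P,Q,np.linalg.norm(d),np.degrees(np.arctan2(d[1],d[0])))
crop(a,335,200,30,30,20,"as");crop(b,275,245,40,32,20,"bs")
```

```text
[0.57945632 0.1456571  0.179     ] [0.5777824  0.17651464 0.179     ] 0.03090291520997799 93.10507456226182
[0.56829642 0.17464226 0.179     ] [0.56810195 0.14328031 0.179     ] 0.031362553170040566 -90.35527539478291
```

View pics/as.png

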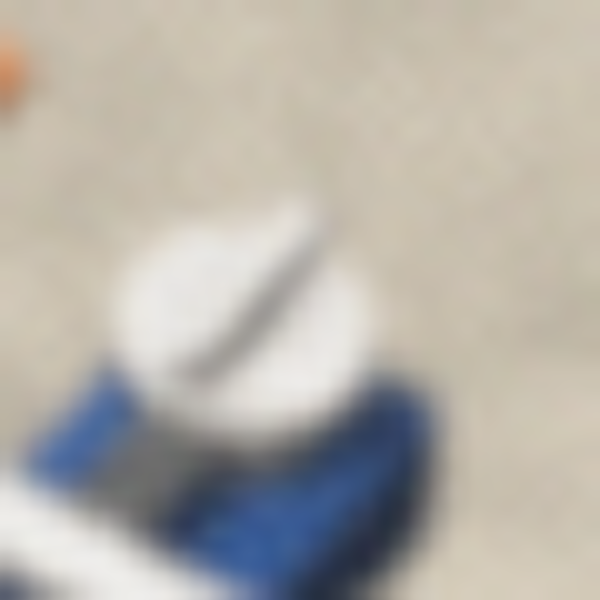

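View pics/bs.png

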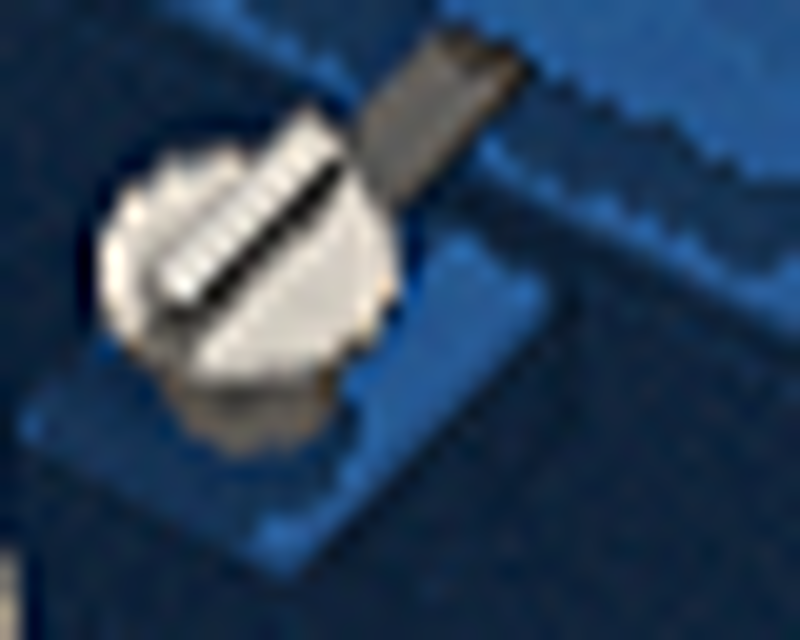

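>>> move_arm(
  increments=[
    [[18, 31, 2], -0.095],
    [[22, 31, 0], -0.095],
    [[22, 31, 0], -0.095],
    [[22, 31, 0], -0.095],
    [[22, 31, 0], -0.095],
    [[22, 31, 0], -0.095],
    [[22, 31, 0], -0.09],
    [[22, 20, 0], -0.08],
  ],
)

```text
clock: 5.8
tool_pos: [0.56, 0.093, 0.334]
orientation: [-180.0, 0.1, -82.0]
force: [0.6, -1.2, -1.7]
opening: 0.0113
```

Run:
```python
from h import *
from plant import ctrl
o=ctrl.get_obs();print(o["tool_pos"],o["orientation"])
snap("wrist","w2")
```

```text
[0.55996563 0.09303852 0.33396383] [-1.79952150e+02  7.55400522e-02 -8.19950296e+01]
```

View pics/w2.png

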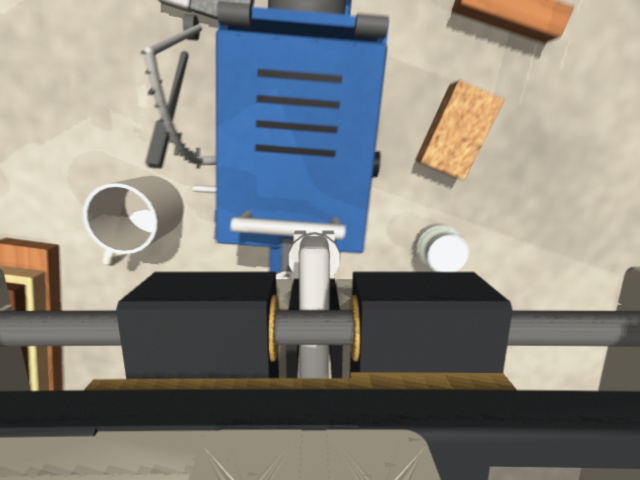

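>>> move_arm(
  increments=[
    [[2, 20, 0], 0],
    [[2, 20, 0], 0],
    [[2, 20, 0], 0],
    [[2, 20, 0], 0],
    [[0, 20, 0], 0],
    [[0, 20, 0], 0],
    [[0, 20, 0], 0],
    [[0, 10, 0], 0],
  ],
)

```text
clock: 6.65
tool_pos: [0.5705, 0.2551, 0.3286]
orientation: [179.6, -0.0, -82.3]
force: [0.8, 0.9, -1.3]
opening: 0.0116
```

Run:
```python
from h import *
from plant import ctrl
o=ctrl.get_obs();print(o["tool_pos"],o["orientation"])
s=snap("wrist","w3");crop(s,240,100,140,180,4,"w3c")
s=snap("side","s3");crop(s,200,130,160,150,5,"s3c")
```

```text
[0.57052868 0.25512341 0.32863951] [ 1.79638583e+02 -4.87620322e-02 -8.22847982e+01]
```

View pics/w3.png

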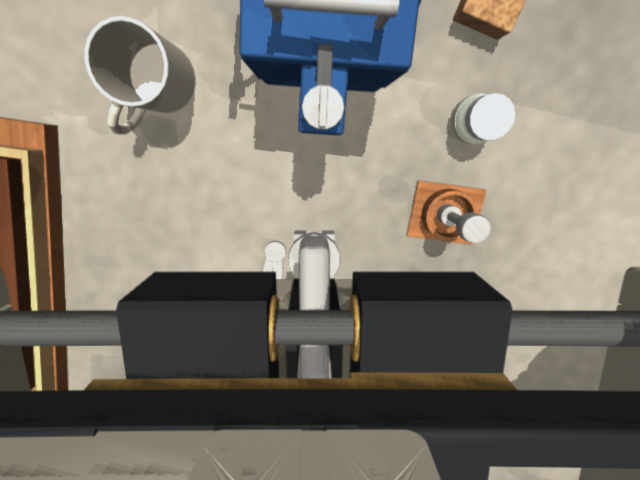

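View pics/w3c.png

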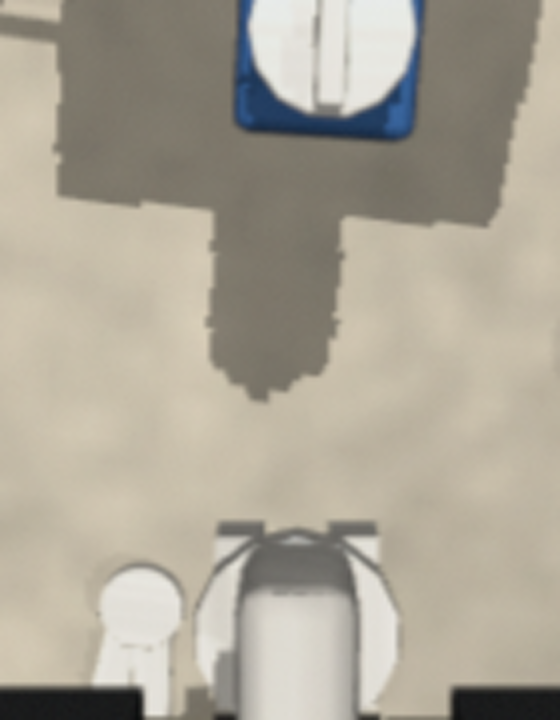

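View pics/s3c.png

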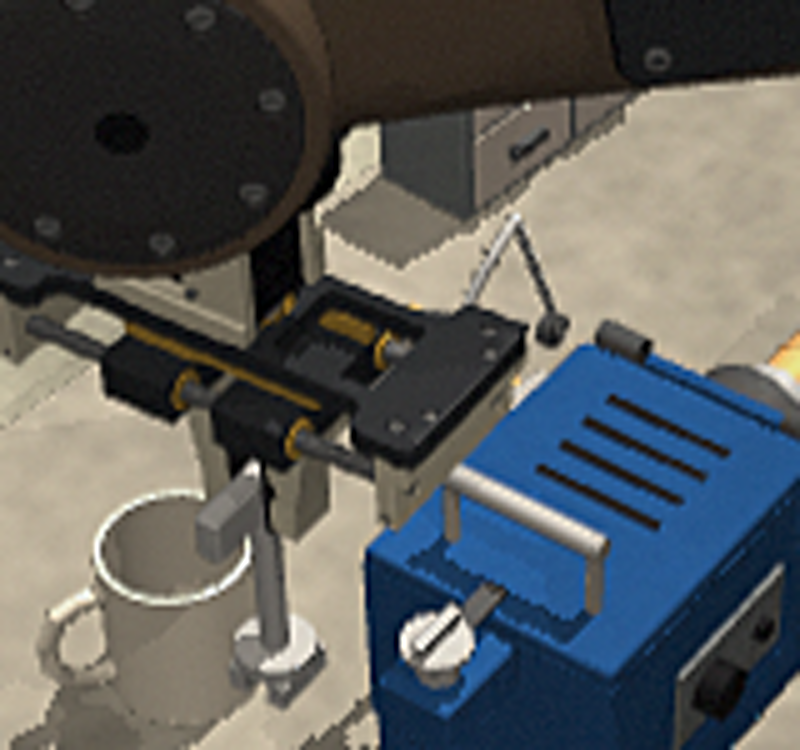

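Run:
```python
from h import *
s=load("w3");crop(s,290,75,70,70,10,"w3d");crop(s,270,220,90,60,8,"w3e")
```

```text
(no output)
```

View pics/w3d.png

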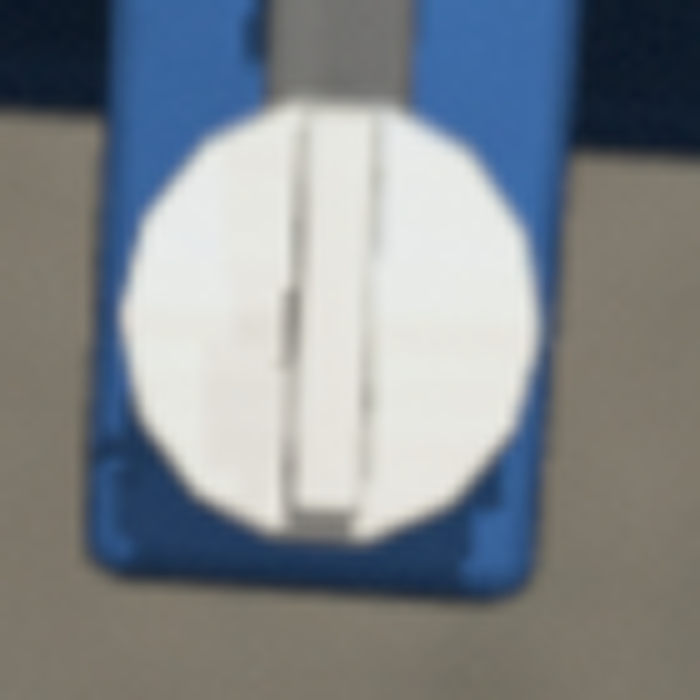

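View pics/w3e.png

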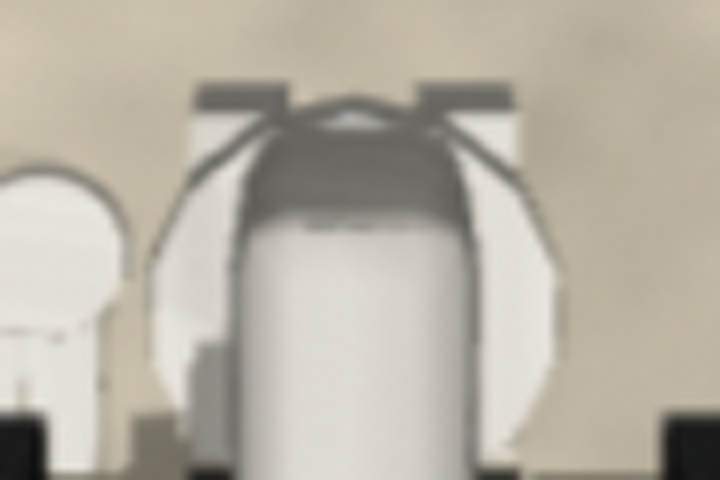

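Run:
```python
from h import *
s=load("w3")
sc=atz(s,(323.2,107),.17);A=atz(s,(324.5,86),.179);B=atz(s,(322.4,126),.179)
print("screw",sc,"tab",A,B,(A+B)/2,np.linalg.norm(A-B),np.degrees(np.arctan2(*(A-B)[1::-1])))
zf=.3286-.090
L=atz(s,(294.4,230.5),zf);Rr=atz(s,(334,230.5),zf);m=atz(s,(314.2,230.5),zf)
th=np.radians(-82.28);x=np.array([np.cos(th),np.sin(th),0])
d=Rr-L;print("w",np.linalg.norm(d),"key x ang",np.degrees(np.arctan2(d[1],d[0]))+90)
f=m-.015*x;tcp=np.array([.57053,.25512,.3286]);print("foot",f,"rel tcp",f-tcp, "in tool x:",(f-tcp)@x,"perp",(f-tcp)@np.array([-x[1],x[0],0]))
```

```text
screw [0.57528872 0.15800949 0.17      ] tab [0.57663154 0.14355667 0.179     ] [0.57408268 0.17290223 0.179     ] [0.57535711 0.15822945 0.179     ] 0.029456051040765988 -85.03592505150701
w 0.027354990841019743 key x ang -82.34042387908573
foot [0.56939796 0.25903826 0.2386    ] rel tcp [-0.00113204  0.00391826 -0.09      ] in tool x: -0.004034820169076898 perp -0.0005954325323925941
```

>>> move_arm(
  increments=[
    [[1, -17, 0], -0.02],
    [[1, -17, 0], -0.02],
    [[1, -17, 0], -0.007],
    [[1, -17, 0], 0],
    [[1, -17, 0], 0],
    [[1, -16, -5], 0],
    [[0, 0, -15], 0],
    [[0, 0, -15], 0],
  ],
)

```text
clock: 7.55
tool_pos: [0.5774, 0.1402, 0.2958]
orientation: [179.9, 0.0, -85.4]
force: [-0.4, -1.0, -2.5]
opening: 0.0117
```

Run:
```python
from h import *
from plant import ctrl
o=ctrl.get_obs();print(o["tool_pos"],o["orientation"])
s=snap("side","s4");crop(s,250,190,80,80,8,"s4c")
s=snap("wrist","w4");crop(s,270,200,90,75,8,"w4c")
s=snap("scene","a4");crop(s,310,170,70,70,8,"a4c")
```

```text
[0.57737695 0.14015767 0.29576339] [ 1.79946758e+02  1.31710488e-02 -8.53644397e+01]
```

View pics/s4c.png

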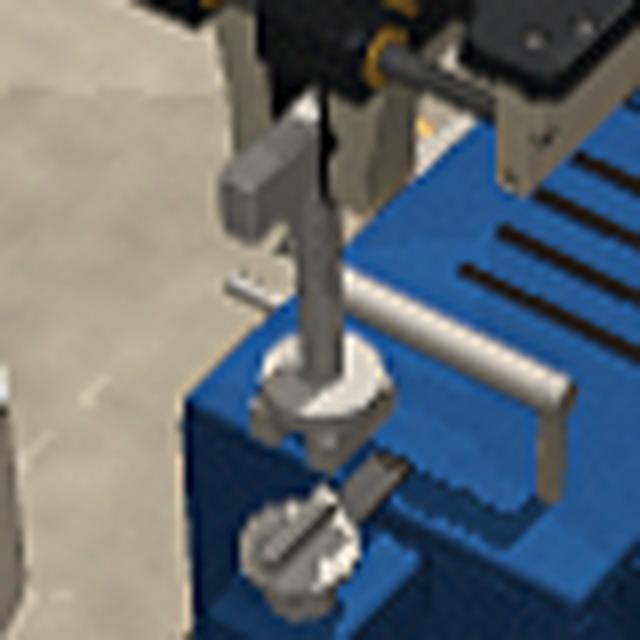

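View pics/w4c.png

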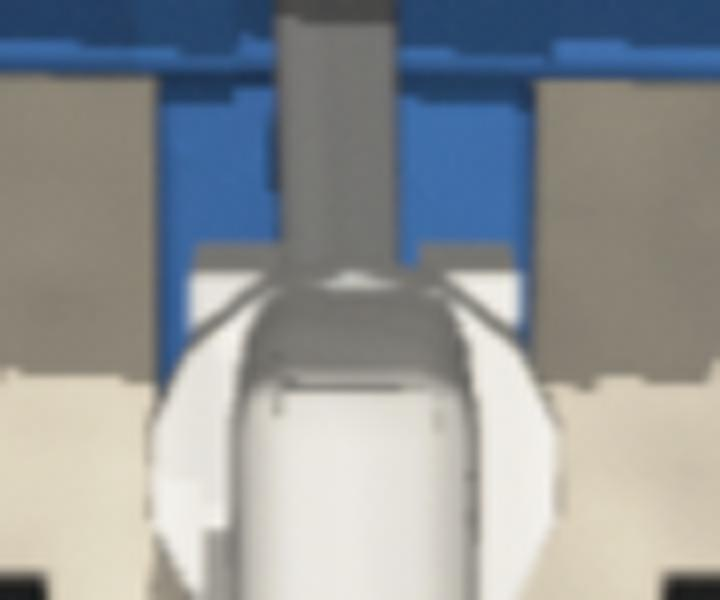

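View pics/a4c.png

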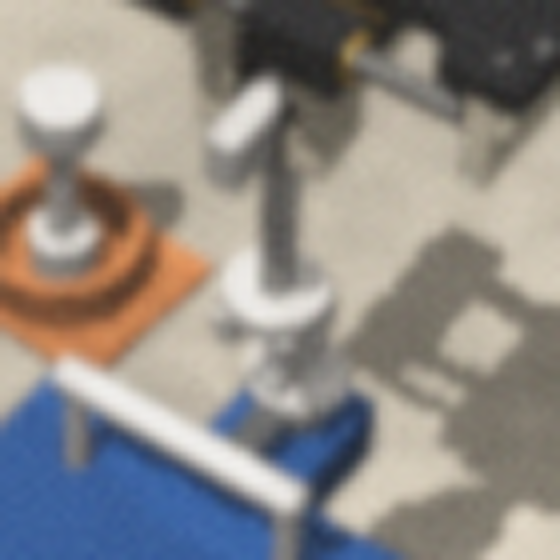

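>>> move_arm(
  increments=[
    [[-1, 7, 0], 0.005],
    [[0, 7, 0], 0],
    [[0, 0, 0], 0],
    [[0, 0, -5], 0],
    [[0, 0, -5], 0],
    [[0, 0, 0], 0],
    [[0, 0, 0], 0],
    [[0, 0, 0], 0],
  ],
)

```text
clock: 8.5
tool_pos: [0.5767, 0.1565, 0.2868]
orientation: [180.0, -0.0, -84.9]
force: [-0.6, 0.4, -1.5]
opening: 0.0117
```

Run:
```python
from h import *
from plant import ctrl
o=ctrl.get_obs();print(o["tool_pos"],o["orientation"])
s=snap("side","s4");crop(s,250,190,80,80,8,"s4c")
s=snap("wrist","w4");crop(s,270,200,90,75,8,"w4c")
```

```text
[0.57670651 0.15653554 0.28679811] [ 1.79976756e+02 -1.65302605e-02 -8.49185041e+01]
```

View pics/s4c.png

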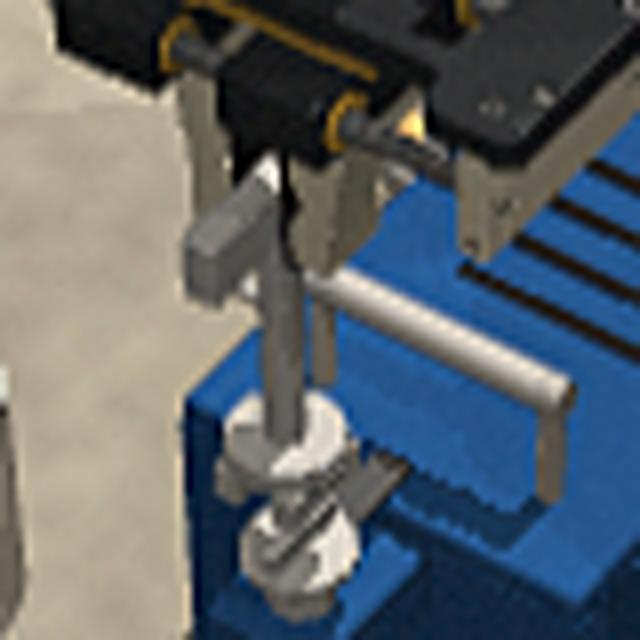

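View pics/w4c.png

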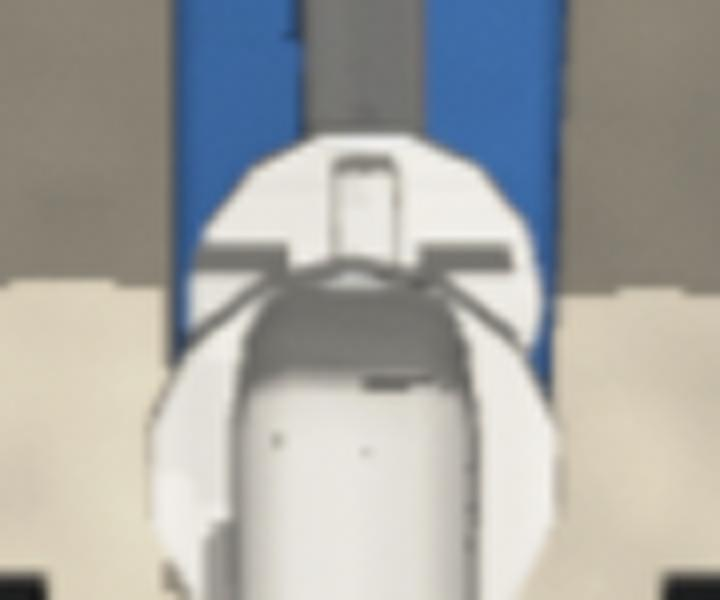

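>>> move_arm(
  increments=[
    [[-1, -2, 0], 0],
    [[0, 0, -5], 0],
    [[0, 0, -5], 0],
    [[0, 0, -5], 0],
    [[0, 0, -4], 0],
    [[0, 0, -3], 0],
    [[0, 0, -2], 0],
    [[0, 0, 0], 0],
  ],
)

```text
clock: 9.4
tool_pos: [0.5757, 0.1541, 0.2606]
orientation: [180.0, -0.0, -84.9]
force: [0.5, -0.4, -1.4]
opening: 0.0117
```

Run:
```python
from h import *
from plant import ctrl
o=ctrl.get_obs();print(o["tool_pos"],o["orientation"],o["force"])
s=snap("side","s4");crop(s,250,190,80,80,8,"s4c")
s=snap("wrist","w4");crop(s,270,200,90,75,8,"w4c")
```

```text
[0.57565758 0.15409955 0.26063813] [ 1.79985471e+02 -1.69395164e-02 -8.49370253e+01] [ 0.52564517 -0.37686067 -1.35972161]
```

View pics/s4c.png

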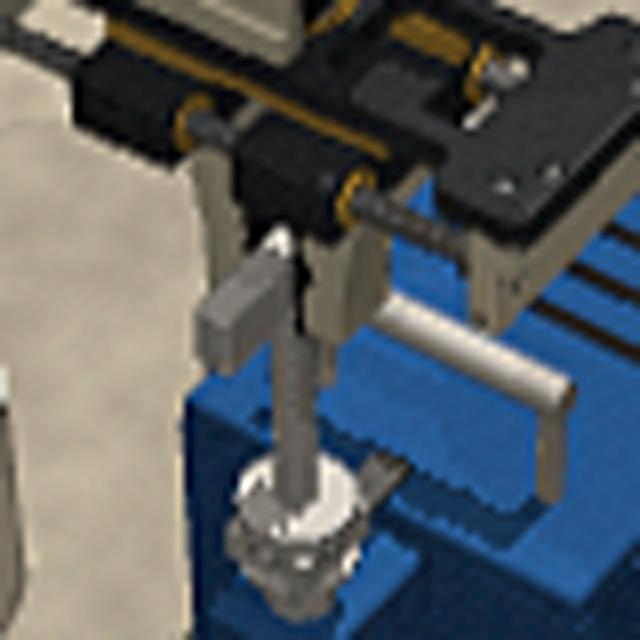

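View pics/w4c.png

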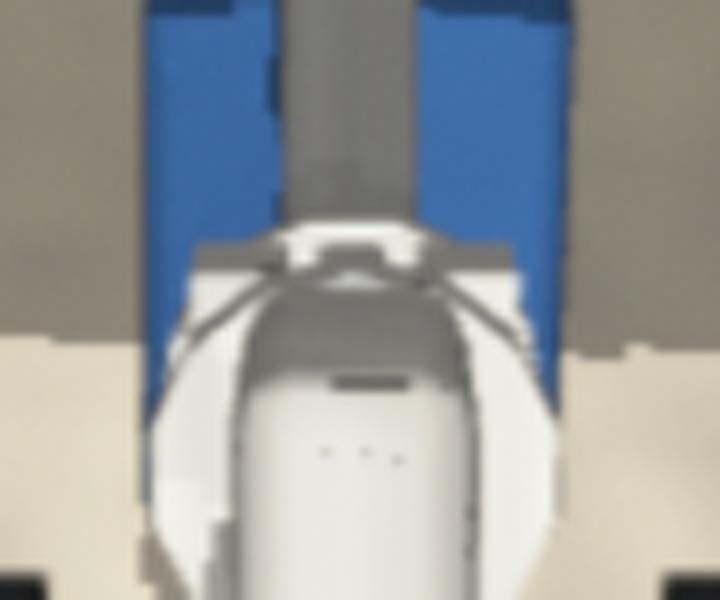

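>>> move_arm(
  increments=[
    [[0.5, 0, 0], 0.1],
    [[0.6, 0, 0], 0.14],
    [[0.6, 0.2, 0], 0.14],
    [[0.5, 0.2, 0], 0.14],
    [[0.5, 0.3, 0], 0.14],
    [[0.4, 0.4, 0], 0.14],
    [[0, 0, 0], 0],
    [[0, 0, 0], 0],
  ],
)

```text
clock: 10.3
tool_pos: [0.5787, 0.1555, 0.2612]
orientation: [-180.0, 0.0, -37.6]
force: [0.6, 0.3, -1.1]
opening: 0.0121
```

Run:
```python
from h import *
from plant import ctrl
o=ctrl.get_obs();print(o["tool_pos"],o["orientation"],o["force"],o["moment"])
s=snap("side","s4");crop(s,250,190,80,80,8,"s4c")
s=snap("wrist","w4");crop(s,230,150,160,125,5,"w4c")
```

```text
[0.57873327 0.15554816 0.26118278] [-1.79982018e+02  4.39785674e-02 -3.76085783e+01] [ 0.60639481  0.31362871 -1.050347  ] [-0.09829477  0.19808901  0.04085747]
```

View pics/s4c.png

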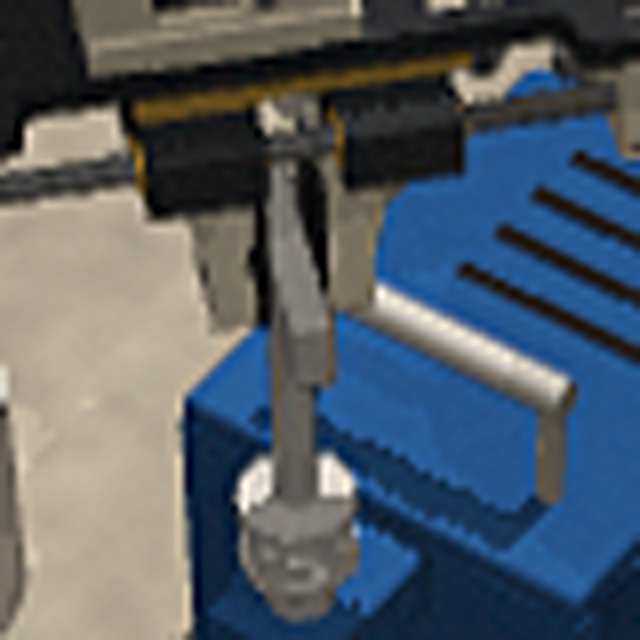

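View pics/w4c.png

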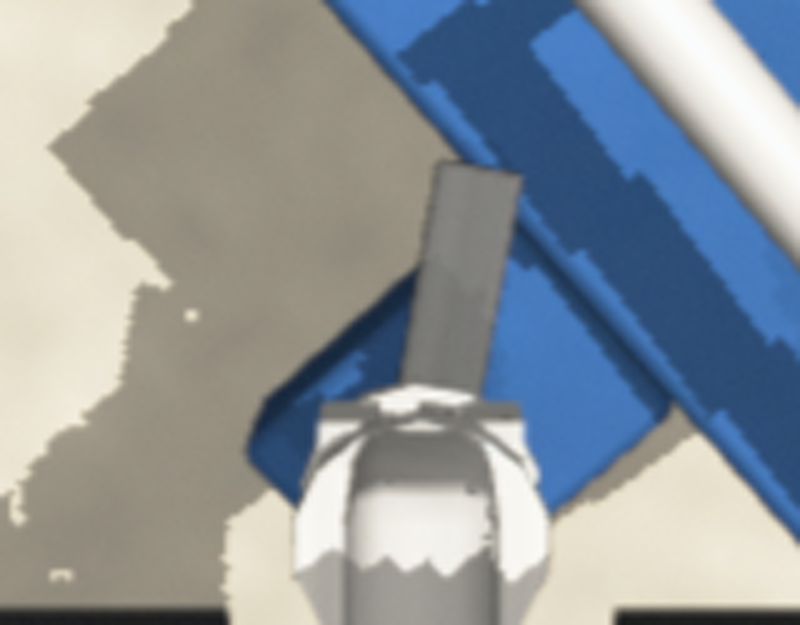

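>>> move_arm(
  increments=[
    [[0.3, 0.4, 0], 0.14],
    [[0.3, 0.5, 0], 0.14],
    [[0.2, 0.5, 0], 0.14],
    [[0.1, 0.5, 0], 0.14],
    [[0, 0.5, 0], 0.14],
    [[0, 0.5, 0], 0.12],
    [[0, 0, 0], 0],
    [[0, 0, 0], 0],
  ],
)

```text
clock: 11.2
tool_pos: [0.5796, 0.1587, 0.2612]
orientation: [-179.9, 0.0, 9.9]
force: [-0.1, 0.1, -2.9]
opening: 0.0118
```

Run:
```python
from h import *
from plant import ctrl
o=ctrl.get_obs();print(o["tool_pos"],o["orientation"],o["force"],o["moment"])
s=snap("wrist","w5");crop(s,230,150,160,125,5,"w5c")
```

```text
[0.57962506 0.158676   0.26124614] [-1.79927581e+02  2.82900164e-02  9.88911034e+00] [-0.12853359  0.09901186 -2.87975905] [-0.12878676  0.11039928 -0.01205645]
```

View pics/w5c.png

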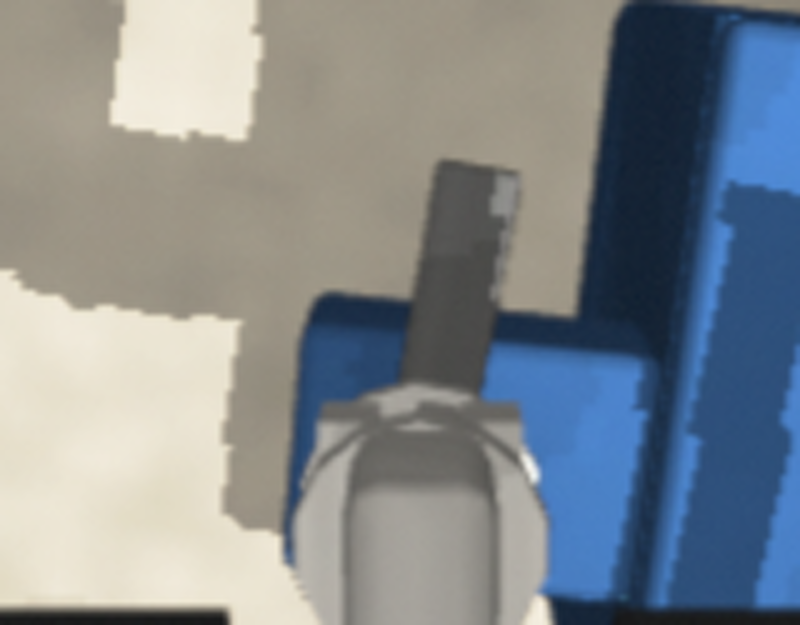

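>>> move_arm(
  increments=[
    [[0, 0, 0], 0.06],
    [[0, 0, 0], 0],
    [[0, 0, 0], -0.09],
    [[0, 0, 0], 0],
    [[0, 0, 4], 0],
    [[0, 0, 8], 0],
    [[0, 0, 15], 0],
    [[0, 0, 20], 0],
  ],
)

```text
clock: 12.05
tool_pos: [0.5785, 0.1581, 0.3086]
orientation: [180.0, 0.3, 7.4]
force: [0.0, 0.3, -1.6]
opening: 0.012
```

Run:
```python
from h import *
from plant import ctrl
o=ctrl.get_obs();print(o["tool_pos"],o["orientation"],o["force"],o["moment"])
s=snap("wrist","w6");crop(s,220,140,180,140,4,"w6c")
s=snap("side","s6");crop(s,250,190,80,80,7,"s6c")
```

```text
[0.57845294 0.15808651 0.30857784] [179.99418643   0.25754588   7.43686263] [ 0.03089597  0.28967063 -1.57613935] [-0.06000789  0.08261654  0.02956605]
```

View pics/w6c.png

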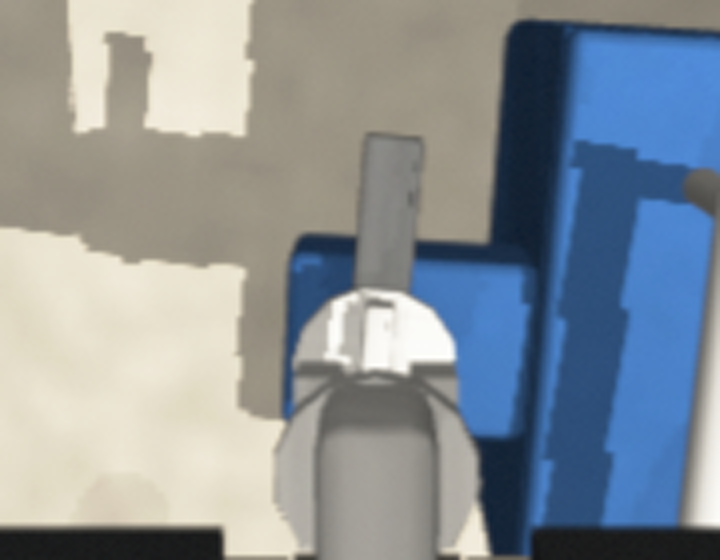

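View pics/s6c.png

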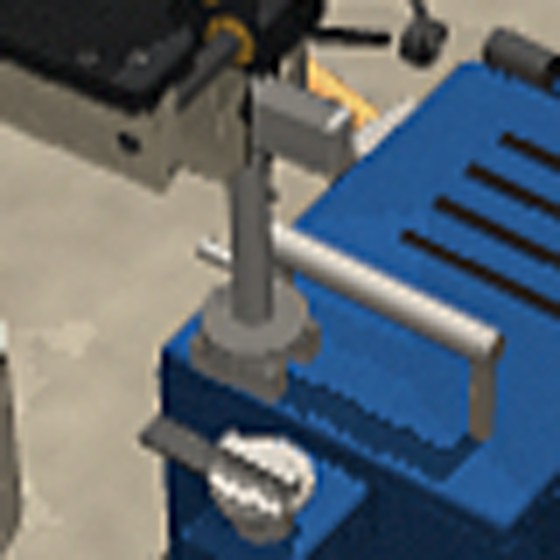

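>>> move_arm(
  increments=[
    [[0, 0, 20], 0],
    [[-5, -5, 10], 0],
    [[-20, -30, 0], -0.06],
    [[-25, -40, 0], -0.1],
    [[-25, -40, 0], -0.1],
    [[-25, -40, 0], -0.1],
    [[-20, -40, 0], -0.1],
    [[-20, -40, 0], -0.1],
  ],
)

```text
clock: 12.95
tool_pos: [0.4327, -0.0802, 0.3386]
orientation: [-179.9, 0.1, -25.3]
force: [1.4, -1.0, -1.1]
opening: 0.0116
```

>>> move_arm(
  increments=[
    [[-15, -40, 0], -0.06],
    [[-10, -40, 0], 0],
    [[-5, -40, 0], 0],
    [[0, -25, 0], 0],
    [[0, -10, 0], 0],
    [[0, 0, 0], 0],
    [[0, 0, 0], 0],
    [[0, 0, 0], 0],
  ],
)

```text
clock: 13.75
tool_pos: [0.3922, -0.2431, 0.3379]
orientation: [-179.7, 0.0, -29.3]
force: [0.2, 0.1, -1.5]
opening: 0.012
```

>>> move_arm(
  increments=[
    [[2, -15, 0], 0.01],
    [[0, 0, -30], 0],
    [[0, 0, -40], 0],
    [[0, 0, -40], 0],
    [[0, 0, -40], 0],
    [[0, 0, -40], 0],
    [[0, 0, 0], 0],
    [[0, 0, 0], 0],
  ],
)

```text
clock: 14.55
tool_pos: [0.3974, -0.2515, 0.1461]
orientation: [-179.5, -0.5, -27.9]
force: [0.0, -0.5, -0.5]
opening: 0.0116
```

Run:
```python
from h import *
from plant import ctrl
o=ctrl.get_obs();print(o["tool_pos"],o["orientation"],o["force"],o["moment"])
s=snap("wrist","w7");crop(s,240,140,150,140,5,"w7c")
s=snap("side","s7");crop(s,400,170,90,95,7,"s7c")
```

```text
[ 0.39740393 -0.25147371  0.14611789] [-179.51962477   -0.48441911  -27.92324464] [ 0.00153467 -0.45599322 -0.52102069] [-0.07642308  0.04201965  0.00808066]
```

View pics/w7c.png

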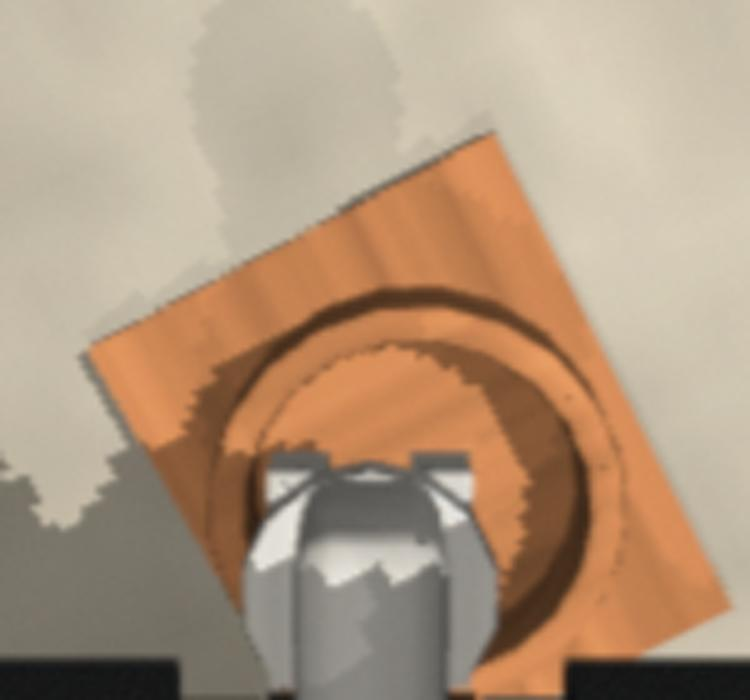

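View pics/s7c.png

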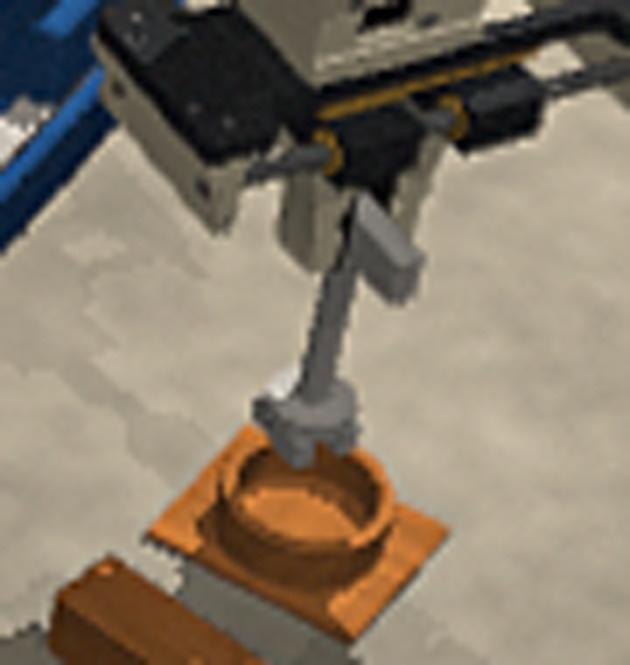

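>>> move_arm(
  increments=[
    [[-3.5, -6.5, 0], -0.01],
    [[0, 0, 0], 0],
    [[0, 0, -10], 0],
    [[0, 0, -12], 0],
    [[0, 0, -10], 0],
    [[0, 0, 0], 0],
    [[0, 0, 0], 0],
    [[0, 0, 0], 0],
  ],
)

```text
clock: 15.45
tool_pos: [0.3976, -0.2599, 0.1187]
orientation: [-179.3, -1.2, -28.6]
force: [0.3, -0.0, -1.5]
opening: 0.0114
```

Run:
```python
from h import *
from plant import ctrl
o=ctrl.get_obs();print(o["tool_pos"],o["orientation"],o["force"],o["moment"])
s=snap("wrist","w7");crop(s,240,140,150,140,5,"w7c")
```

```text
[ 0.39760583 -0.2599458   0.11868251] [-179.30075533   -1.20649192  -28.6030346 ] [ 0.31795963 -0.00379278 -1.4501723 ] [-0.09961197  0.29025558 -0.01412956]
```

View pics/w7c.png

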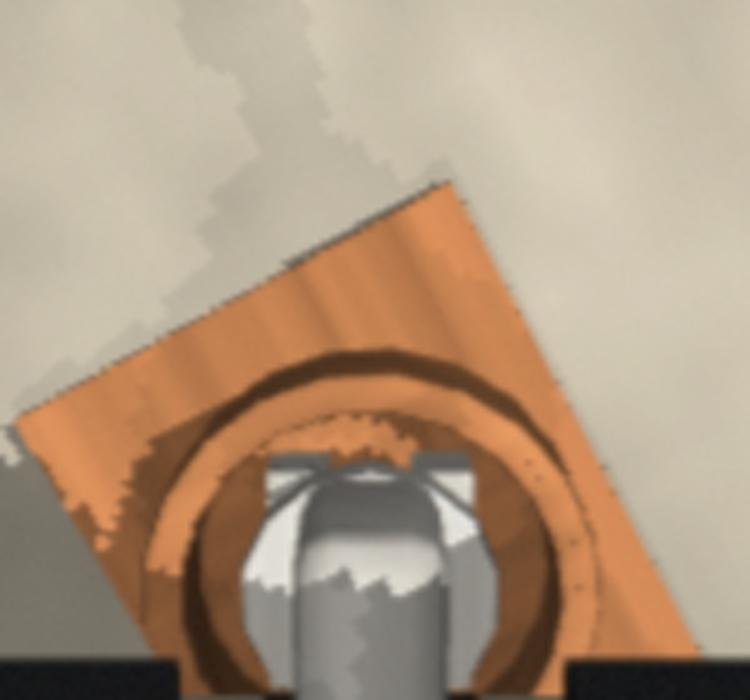

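>>> move_arm(
  increments=[
    [[-3, 1, -6], 0],
    [[0, 0, -6], 0],
    [[0, 0, -5], 0],
    [[0, 0, -4], 0],
    [[0, 0, 0], 0],
    [[0, 0, 0], 0],
    [[0, 0, 0], 0],
    [[0, 0, 0], 0],
  ],
)

```text
clock: 16.3
tool_pos: [0.3949, -0.259, 0.0965]
orientation: [-179.3, -1.3, -28.6]
force: [0.0, 0.4, -1.3]
opening: 0.0117
```

>>> move_arm(
  increments=[
    [[0, 0, -1], 0],
    [[0, 0, -1], 0],
    [[0, 0, 0], 0],
    [[0, 0, 0], 0],
    [[0, 0, 0], 0],
    [[0, 0, 0], 0],
    [[0, 0, 0], 0],
    [[0, 0, 0], 0],
  ],
)

```text
clock: 17.1
tool_pos: [0.3963, -0.2595, 0.0962]
orientation: [-179.3, -1.5, -28.5]
force: [0.2, -0.3, -1.2]
opening: 0.0116
```

>>> move_arm(
  increments=[
    [[-1, 0, -2], 0],
    [[0, 0, -2], 0],
    [[0, 0, 0], 0],
    [[0, 0, 0], 0],
    [[0, 0, 0], 0],
    [[0, 0, 0], 0],
    [[0, 0, 0], 0],
    [[0, 0, 0], 0],
  ],
)

```text
clock: 17.9
tool_pos: [0.3991, -0.2608, 0.0959]
orientation: [-179.3, -1.9, -28.4]
force: [-0.6, 0.6, 1.1]
opening: 0.0117
```

Run:
```python
from h import *
from plant import ctrl
o=ctrl.get_obs();print(o["tool_pos"],o["orientation"],o["force"],o["moment"])
s=snap("wrist","w7");crop(s,240,140,150,140,4,"w7c")
s=snap("side","s7");crop(s,400,170,90,95,7,"s7c")
```

```text
[ 0.39913593 -0.26079302  0.09589322] [-179.25733687   -1.91050039  -28.39438925] [-0.58008951  0.57166966  1.08503479] [0.1900847  0.28786993 0.01958056]
```

View pics/w7c.png

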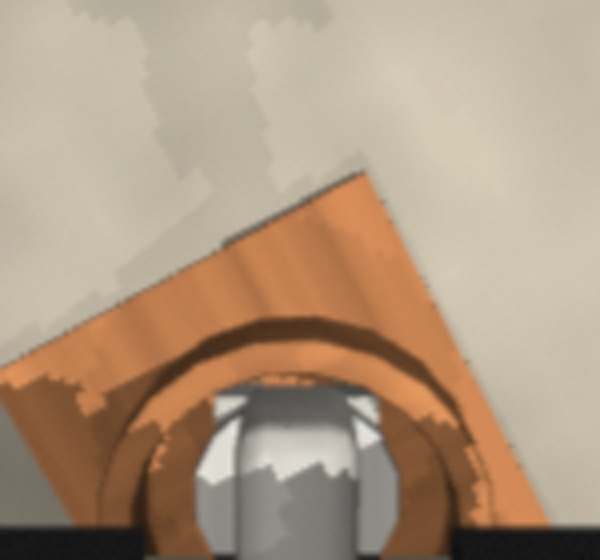

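View pics/s7c.png

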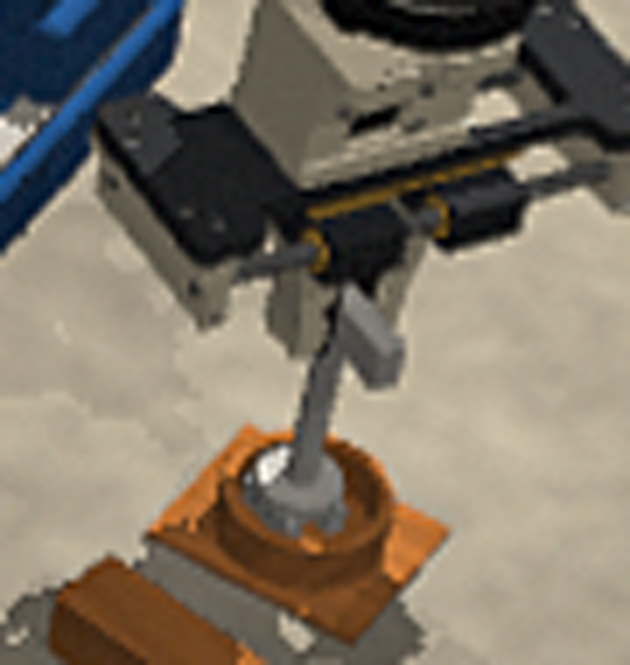

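Run:
```python
from plant import ctrl
o=ctrl.get_obs();print(o["joint_pos"].round(2))
```

```text
[ -9.51   8.41 -35.23  -0.12 -44.32  71.21]
```

>>> move_arm(
  increments=[
    [[0, 0, 0], 0],
    [[0, 0, 0], 0],
    [[0, 0, 0], 0],
    [[0, 0, 0], 0],
    [[0, 0, 0], 0],
    [[0, 0, 0], 0],
    [[0, 0, 0], 0],
    [[0, 0, 0], 0],
  ],
  jaw=1,
)

```text
clock: 18.8
tool_pos: [0.3992, -0.2609, 0.096]
orientation: [-179.3, -1.9, -28.4]
force: [0.8, 0.3, -0.4]
opening: 0.0699
```

>>> move_arm(
  increments=[
    [[0, 0, 10], 0],
    [[0, 0, 20], 0],
    [[0, 0, 30], 0],
    [[0, 0, 30], 0],
    [[0, 0, 40], 0],
    [[0, 0, 30], 0],
    [[0, 0, 0], 0],
    [[0, 0, 0], 0],
  ],
)

```text
clock: 19.6
tool_pos: [0.3969, -0.2608, 0.2673]
orientation: [-179.3, -2.0, -28.4]
force: [0.2, 1.0, -1.4]
opening: 0.0875
```

Run:
```python
from h import *
from plant import ctrl
o=ctrl.get_obs();print(o["tool_pos"],o["orientation"],o["force"],o["moment"])
s=snap("wrist","w8");crop(s,240,140,150,140,4,"w8c")
s=snap("side","s8");crop(s,400,170,90,95,7,"s8c")
```

```text
[ 0.39688164 -0.26082799  0.26727421] [-179.28864473   -1.99950711  -28.39178799] [ 0.22711621  0.97527509 -1.44934843] [-0.0237537   0.29953491 -0.00601633]
```

View pics/w8c.png

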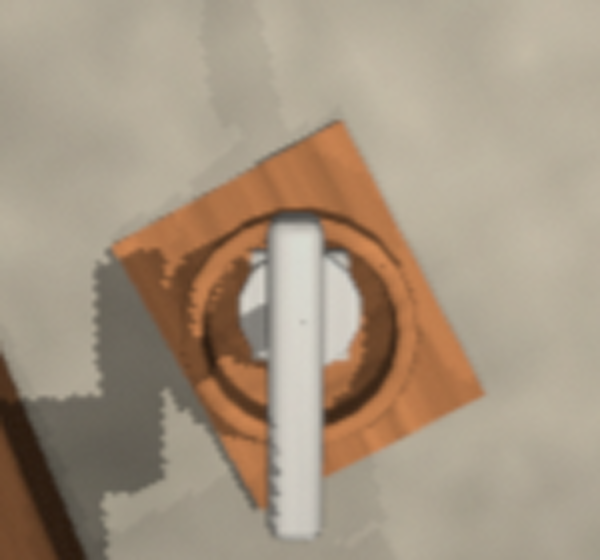

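View pics/s8c.png

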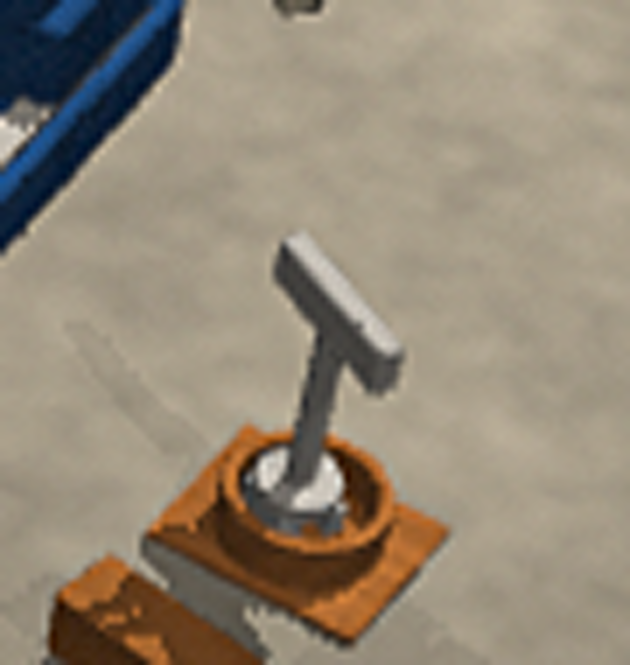

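Run:
```python
from h import *
s=load("w2");crop(s,130,0,260,250,3,"w2c");crop(load("w2"),140,30,90,170,4,"w2p")
crop(load("side0"),275,165,50,65,10,"s0p")
```

```text
(no output)
```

View pics/w2c.png

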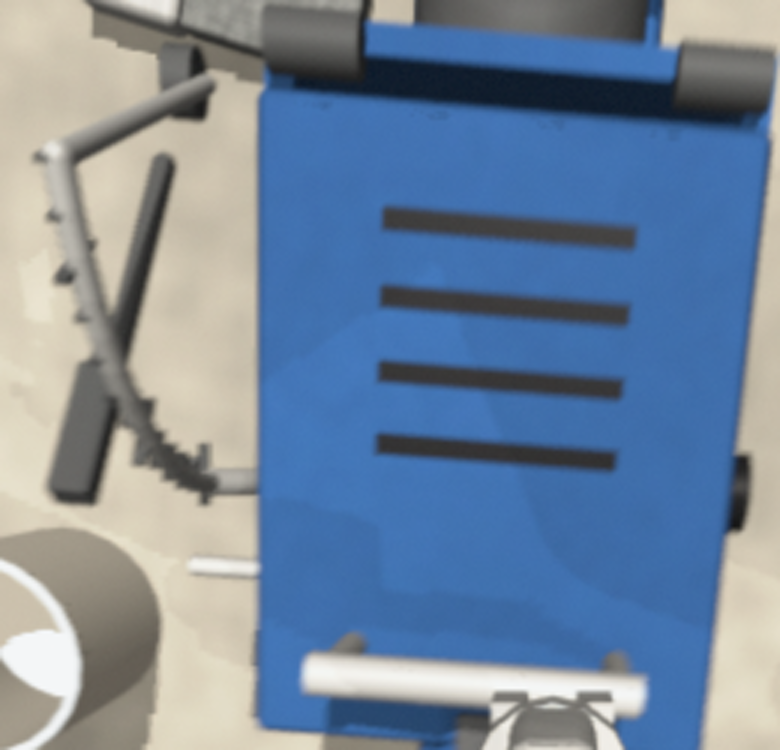

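View pics/w2p.png

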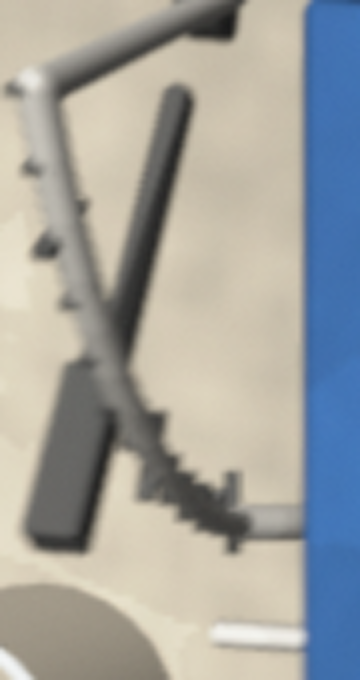

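View pics/s0p.png

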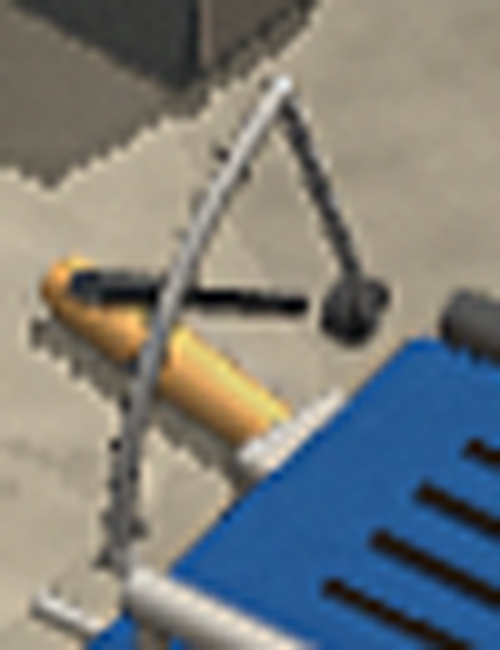

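```bash
cat > lp.py <<'E'
from h import *
w=load("w2");b=load("side0");w3=load("w3")
p0=atz(w,(130+303/3,674/3),.2);p1=atz(w,(130+645/3,695/3),.2)
E
python3 - <<'E'
from lp import *
print("bar ends",p0,p1,"mid",(p0+p1)/2,np.linalg.norm(p0-p1),"ang",np.degrees(np.arctan2(*(p0-p1)[1::-1])))
yaw=np.radians(4.5)
sc=np.array([.5753,.1581])
def tol(X): # lathe frame from screw + yaw
    c,s=np.cos(yaw),np.sin(yaw);R=np.array([[c,-s],[s,c]])
    O=sc-R@[0,.135]
    return np.r_[R.T@(X[:2]-O),X[2]]
print("bar mid in lathe",tol((p0+p1)/2))
for n,u,v in [("narrow",(184.2,52.5),(305.3,195.5)),("outer",(154.5,165),(282.8,193.7)),("arc top",(148.3,50),(303.3,173.5)),("pin",(194,188.5),(279,225.4))]:
    X,e=tri([(w,u),(b,v)]);l=tol(X);print(n,X,"lathe",l.round(4),"r",np.hypot(l[1]+.08,l[2]-.155),"ang",np.arctan2(l[2]-.155,l[1]+.08),[k.round(1) for k in e])
E
```

```text
bar ends [0.62734204 0.09764453 0.2       ] [0.53508965 0.09047691 0.2       ] mid [0.58121585 0.09406072 0.2       ] 0.09253041855095157 ang 4.442709912931675
bar mid in lathe [0.00087315 0.07069398 0.2       ]
narrow [ 0.67847768 -0.02905384  0.17047847] lathe [ 0.0882 -0.0597  0.1705] r 0.025550046477089618 ang 0.6507832616574446 [array([ 2.6, -0.9]), array([-0.8, -0.3])]
outer [0.67496125 0.05428587 0.23341902] lathe [0.0912 0.0237 0.2334] r 0.13000171110706304 ang 0.6475262776831276 [array([ 1.3, -0.3]), array([-0.3, -0.2])]
arc top [ 0.67117023 -0.01404736  0.25295137] lathe [ 0.0821 -0.0441  0.253 ] r 0.10430969147278353 ang 1.2198382700434953 [array([ 3. , -0.7]), array([-0.7, -0.3])]
pin [0.67001586 0.07943926 0.15416393] lathe [0.0883 0.0492 0.1542] r 0.12915313295754197 ang -0.006473532901230161 [array([ 2.6, -0.8]), array([-0.9, -0.4])]
```

>>> move_arm(
  increments=[
    [[10, 25, 15], 0.07],
    [[20, 40, 10], 0.075],
    [[20, 40, 0], 0.075],
    [[20, 40, 0], 0.075],
    [[20, 40, 0], 0.075],
    [[22, 40, 0], 0.075],
    [[22, 40, 0], 0.075],
    [[22, 35, 0], 0.05],
  ],
  jaw=-0.1,
)

```text
clock: 20.5
tool_pos: [0.5499, 0.0476, 0.2846]
orientation: [-179.6, -1.1, 5.1]
force: [0.8, 0.1, -0.4]
opening: 0.0396
```

>>> move_arm(
  increments=[
    [[15, 20, 0], -0.01],
    [[13, 20, 0], 0],
    [[0, 0, 0], 0],
    [[0, 0, 0], 0],
    [[0, 0, -15], 0],
    [[0, 0, -10], 0],
    [[0, 0, 0], 0],
    [[0, 0, 0], 0],
  ],
)

```text
clock: 21.3
tool_pos: [0.577, 0.0915, 0.2495]
orientation: [-179.9, -0.3, 4.9]
force: [-0.5, -0.9, 0.7]
opening: 0.0394
```

Run:
```python
from h import *
from plant import ctrl
o=ctrl.get_obs();print(o["tool_pos"],o["orientation"],o["force"],o["moment"])
s=snap("wrist","w9")
s=snap("side","s9");crop(s,220,140,130,120,6,"s9c")
```

```text
[0.57701125 0.0914892  0.24954494] [-179.8896217    -0.26567287    4.85568674] [-0.45323334 -0.86294483  0.65630688] [-0.15198581  0.1774302   0.02894873]
```

View pics/w9.png

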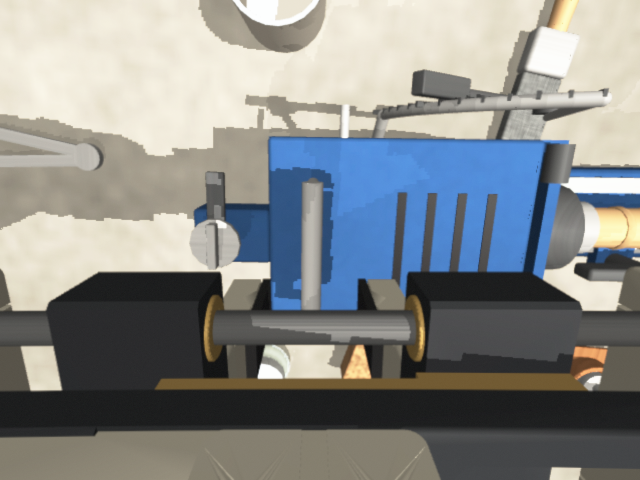

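View pics/s9c.png

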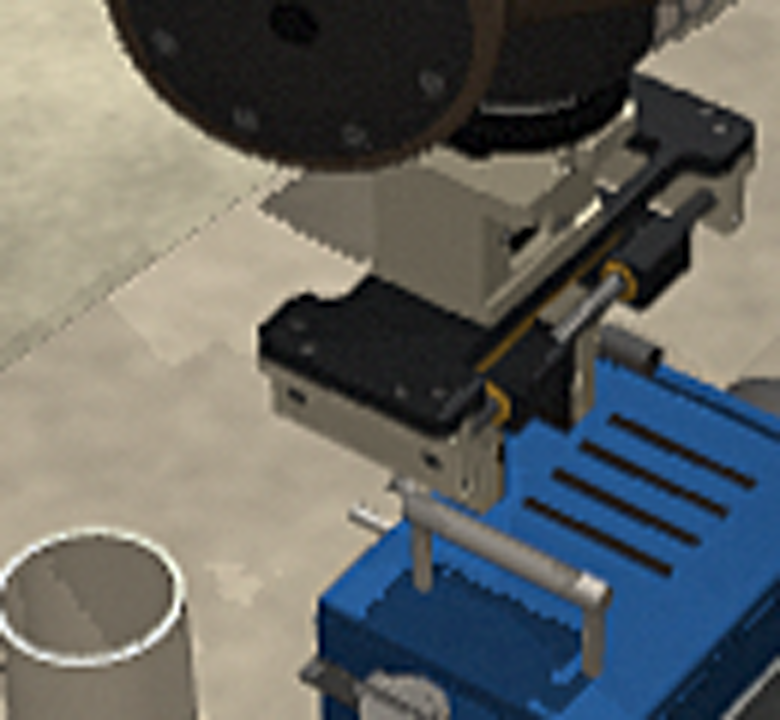

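>>> move_arm(
  increments=[
    [[3, 1, -8], -0.005],
    [[0, 0, -15], 0],
    [[0, 0, -15], 0],
    [[0, 0, -12], 0],
    [[0, 0, -8], 0],
    [[0, 0, -3], 0],
    [[0, 0, 0], 0],
    [[0, 0, 0], 0],
  ],
)

```text
clock: 22.2
tool_pos: [0.5824, 0.093, 0.188]
orientation: [-179.8, -0.6, 4.5]
force: [-0.4, 1.3, 0.5]
opening: 0.0395
```

Run:
```python
from h import *
from plant import ctrl
o=ctrl.get_obs();print(o["tool_pos"],o["orientation"],o["force"],o["moment"])
s=snap("wrist","w10")
s=snap("side","s10");crop(s,220,140,130,120,6,"s10c")
```

```text
[0.5823628  0.09296858 0.18802887] [-179.78476724   -0.60404962    4.48282811] [-0.41422311  1.28675194  0.50911433] [-0.12880525  0.15530076  0.03832324]
```

View pics/w10.png

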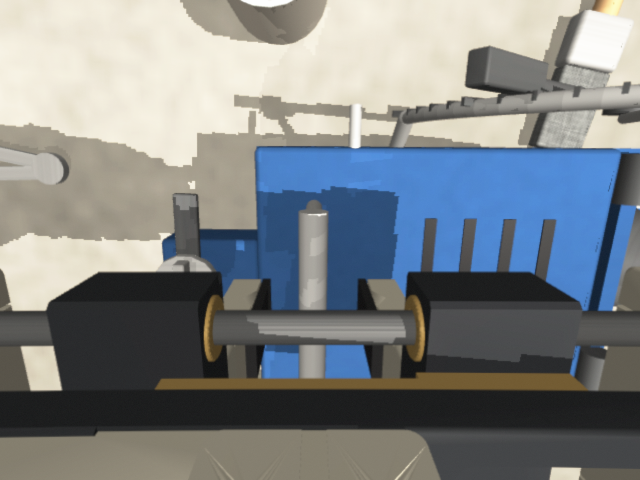

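View pics/s10c.png

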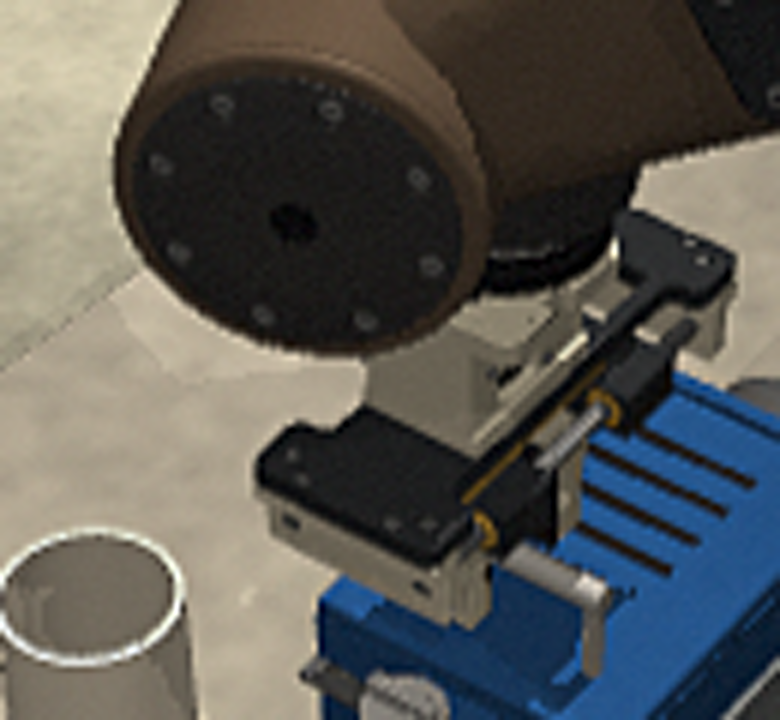

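>>> move_arm(
  increments=[
    [[0, 0.5, -5], 0],
    [[0, 0, 0], 0],
    [[0, 0, 0], 0],
    [[0, 0, 0], 0],
    [[0, 0, 0], 0],
    [[0, 0, 0], 0],
    [[0, 0, 0], 0],
    [[0, 0, 0], 0],
  ],
  jaw=-1,
)

```text
clock: 23.1
tool_pos: [0.5829, 0.0937, 0.1839]
orientation: [-179.7, -0.7, 4.5]
force: [-0.3, 0.6, -1.9]
opening: 0.0108
```

>>> move_arm(
  increments=[
    [[0, 0, 0], 0],
    [[0.2, -3.2, 9.6], 0],
    [[0.3, -3.9, 9.5], 0],
    [[0.3, -4.5, 9.1], 0],
    [[0.4, -5, 8.9], 0],
    [[0.4, -5.6, 8.4], 0],
    [[0, 0, 0], 0],
    [[0, 0, 0], 0],
  ],
)

```text
clock: 23.9
tool_pos: [0.5844, 0.0712, 0.2318]
orientation: [-179.5, -0.7, 4.4]
force: [2.3, 3.1, -7.4]
opening: 0.0113
```

Run:
```python
from h import *
from plant import ctrl
o=ctrl.get_obs();print(o["tool_pos"],o["orientation"],o["force"],o["moment"],o["opening"])
s=snap("wrist","w11")
s=snap("side","s11");crop(s,220,140,130,120,6,"s11c")
```

```text
[0.58436615 0.07122653 0.23184201] [-179.51708049   -0.71051328    4.40249723] [ 2.31693422  3.10098087 -7.42443062] [ 1.19161821 -0.61275951 -0.13269585] 0.011257237696337847
```

View pics/w11.png

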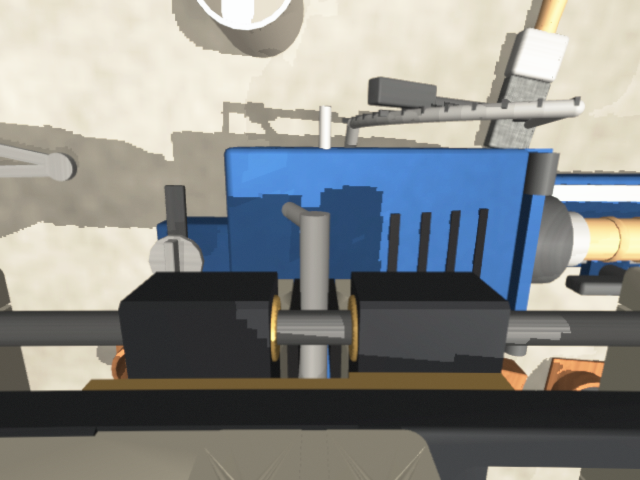

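View pics/s11c.png

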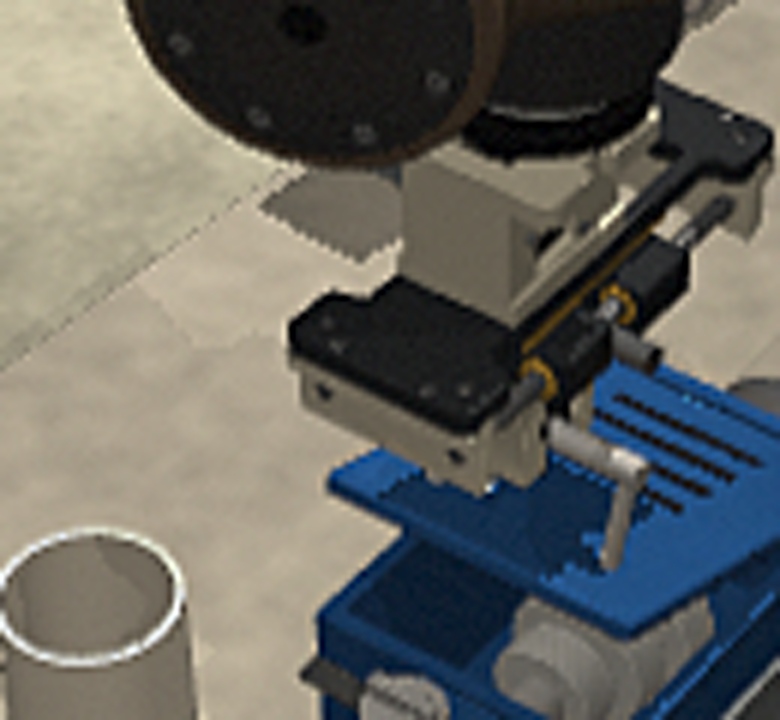

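>>> move_arm(
  increments=[
    [[0.5, -5.5, 8], 0],
    [[0.5, -6.5, 7.5], 0],
    [[0.5, -7, 6.5], 0],
    [[0.5, -7, 6], 0],
    [[0, 0, 0], 0],
    [[0, 0, 0], 0],
    [[0, 0, 0], 0],
    [[0, 0, 0], 0],
  ],
)

```text
clock: 24.8
tool_pos: [0.586, 0.0481, 0.259]
orientation: [-179.3, -0.6, 4.6]
force: [2.1, 5.2, -5.9]
opening: 0.011
```

Run:
```python
from h import *
from plant import ctrl
o=ctrl.get_obs();print(o["tool_pos"],o["orientation"],o["force"],o["moment"],o["opening"])
s=snap("wrist","w12");crop(s,280,40,180,130,4,"w12c")
s=snap("side","s12");crop(s,220,130,130,120,6,"s12c")
```

```text
[0.58595317 0.04811804 0.2589756 ] [-179.30560574   -0.61292863    4.55094564] [ 2.13337377  5.18982132 -5.87279057] [ 1.52124562 -0.51729187 -0.07299303] 0.010965474647580502
```

View pics/w12c.png

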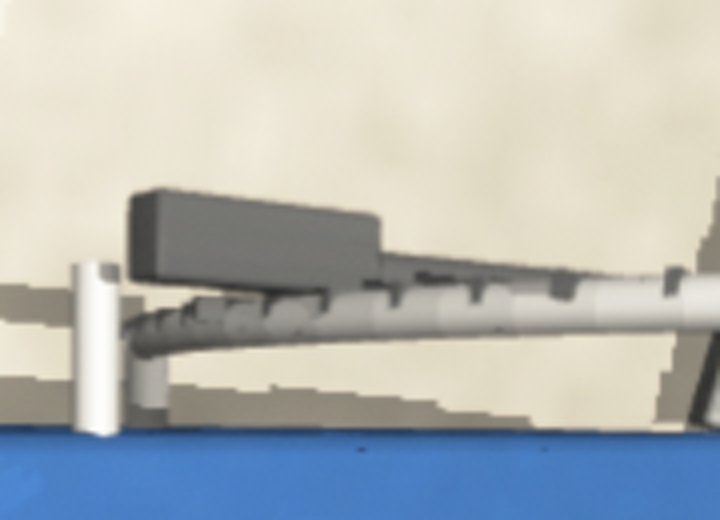

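View pics/s12c.png

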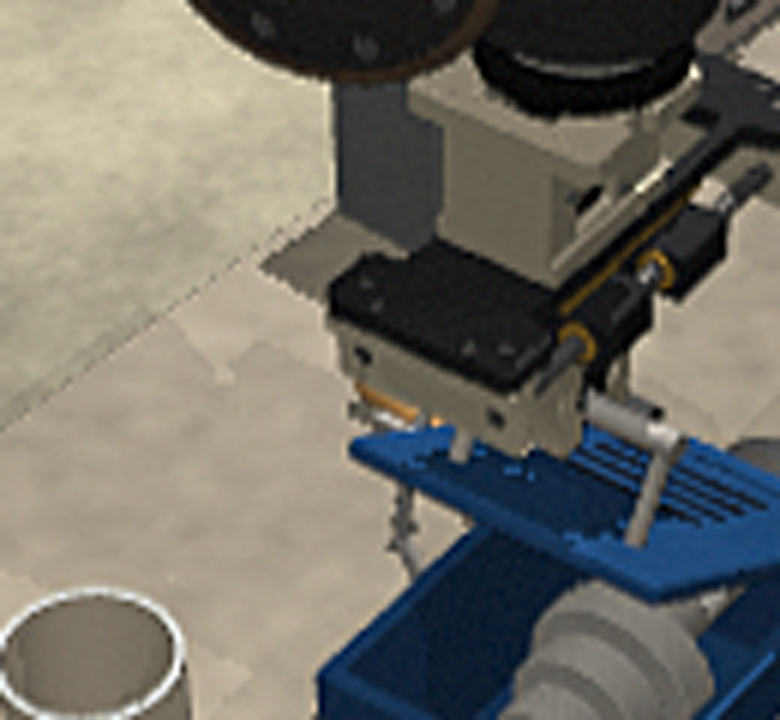

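>>> move_arm(
  increments=[
    [[0.3, -3, 2.5], 0],
    [[0.3, -3, 2.5], 0],
    [[0, -2, 1], 0],
    [[0, 0, 0], 0],
    [[0, 0, 0], 0],
    [[0, 0, 0], 0],
    [[0, 0, 0], 0],
    [[0, 0, 0], 0],
  ],
)

```text
clock: 25.7
tool_pos: [0.5864, 0.0425, 0.2641]
orientation: [-179.2, -0.6, 4.6]
force: [1.4, 5.3, -5.8]
opening: 0.0106
```

Run:
```python
from h import *
from plant import ctrl
o=ctrl.get_obs();print(o["tool_pos"],o["orientation"],o["force"],o["moment"],o["opening"],o["qvel"].round(2))
s=snap("wrist","w13");crop(s,280,40,180,130,4,"w13c")
s=snap("side","s13");crop(s,260,180,70,60,10,"s13c")
s=snap("scene","a13");crop(s,310,190,80,110,6,"a13c")
```

```text
[0.58635033 0.04247237 0.26405964] [-179.18485081   -0.56563687    4.64339832] [ 1.43833884  5.34794599 -5.75653153] [ 1.66855816 -0.50287157 -0.16391605] 0.010647380155789749 [ 0.23  0.15 -0.04 -0.02  0.07 -0.09]
```

View pics/w13c.png

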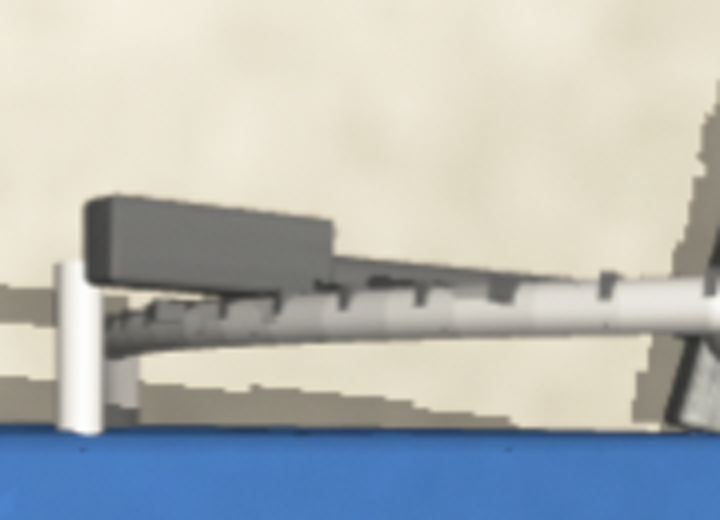

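View pics/s13c.png

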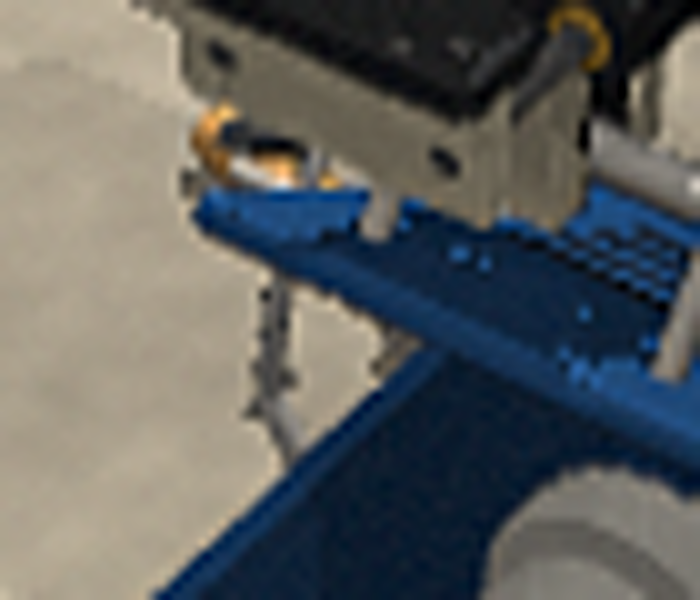

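View pics/a13c.png

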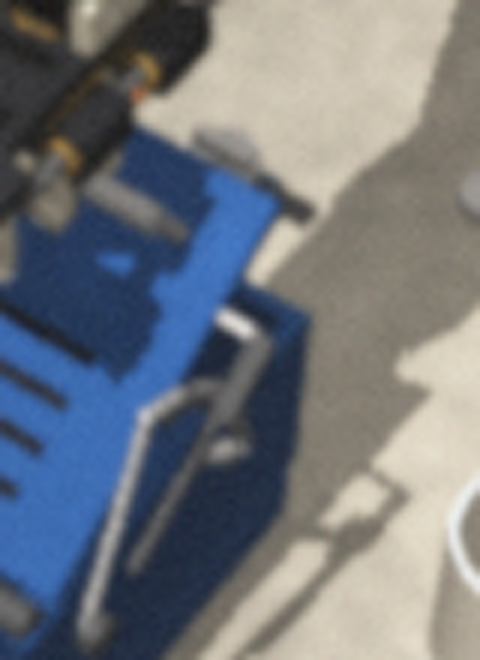

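Run:
```python
from h import *
s=load("w13");a=load("a13");yaw=np.radians(4.45);c,sn=np.cos(yaw),np.sin(yaw);R=np.array([[c,-sn],[sn,c]])
O=np.array([.5753,.1581])-R@[0,.135]
def plane(s,uv,xl):
    C,d=ray(s,uv);n=np.r_[R[:,0],0];k=(xl-n@(C-np.r_[O,0]))/(n@d);X=C+k*d
    l=np.r_[R.T@(X[:2]-O),X[2]];return l,np.hypot(l[1]+.08,l[2]-.155),np.arctan2(l[2]-.155,l[1]+.08)
for n,uv,x in(("pin",(300,106.3),.0885),("ptr end",(303.7,101),.0885),("ptr end",(303.7,101),.0912),("ptr botcorner",(305,110),.0885)):
    print(n,plane(s,uv,x))
print("scene pin",plane(a,(310+252/6,190+330/6),.0885))
print("tri pin",)
X,e=tri([(s,(300,106.3)),(a,(310+252/6,190+328/6))]);l=np.r_[R.T@(X[:2]-O),X[2]];print(l,np.hypot(l[1]+.08,l[2]-.155),np.arctan2(l[2]-.155,l[1]+.08),e)
```

```text
pin (array([0.0885    , 0.02546236, 0.23586745]), np.float64(0.13289790643167798), np.float64(0.654160215129006))
ptr end (array([0.0885    , 0.02275107, 0.25844456]), np.float64(0.145803150135293), np.float64(0.7887614130021773))
ptr end (array([0.0912    , 0.02381888, 0.23274282]), np.float64(0.12970083351056796), np.float64(0.6427526844764393))
ptr botcorner (array([0.0885    , 0.02383792, 0.21606675]), np.float64(0.12046352935654142), np.float64(0.5316211270426316))
scene pin (array([0.0885    , 0.02516919, 0.23968238]), np.float64(0.13502468228635342), np.float64(0.6779044767069411))
tri pin
[0.08818279 0.02531237 0.24052761] 0.13566748431051945 0.68209521821563 [array([-0.18996162, -0.26004709]), array([-0.06254745,  0.00566258])]
```

>>> move_arm(
  increments=[
    [[0, 0, 0], 0],
    [[0, 0, 0], 0],
    [[0, 0, 0], 0],
    [[0, 0, 0], 0],
    [[0, 0, 0], 0],
    [[0, 0, 0], 0],
    [[0, 0, 0], 0],
    [[0, 0, 0], 0],
  ],
)

```text
clock: 26.65
tool_pos: [0.5863, 0.0434, 0.2634]
orientation: [-179.2, -0.5, 4.7]
force: [2.0, 4.4, -5.6]
opening: 0.0108
```

Run:
```python
from h import *
from plant import ctrl
o=ctrl.get_obs();print(o["tool_pos"],o["force"],o["opening"],o["qvel"].round(2))
s=snap("wrist","w14");crop(s,280,40,180,130,4,"w14c")
s=snap("scene","a14")
```

```text
[0.58629728 0.04335178 0.2633786 ] [ 2.04865063  4.39181588 -5.59002881] 0.01081675269253363 [ 0.01 -0.03 -0.02  0.04  0.04  0.02]
```

View pics/w14c.png

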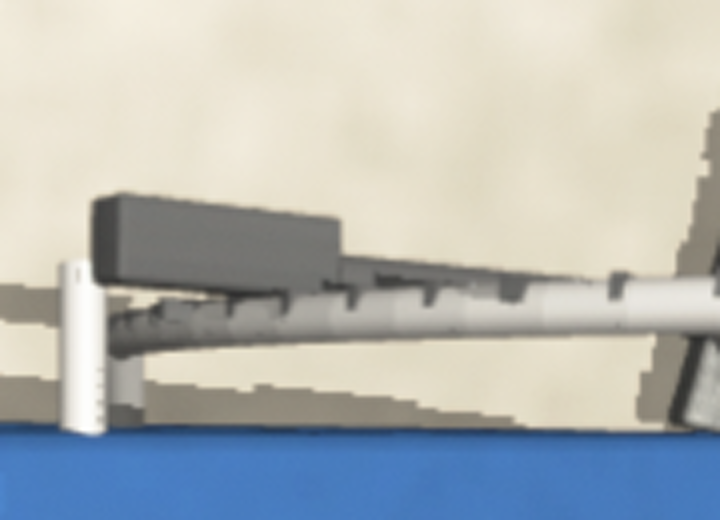

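View pics/a14.png

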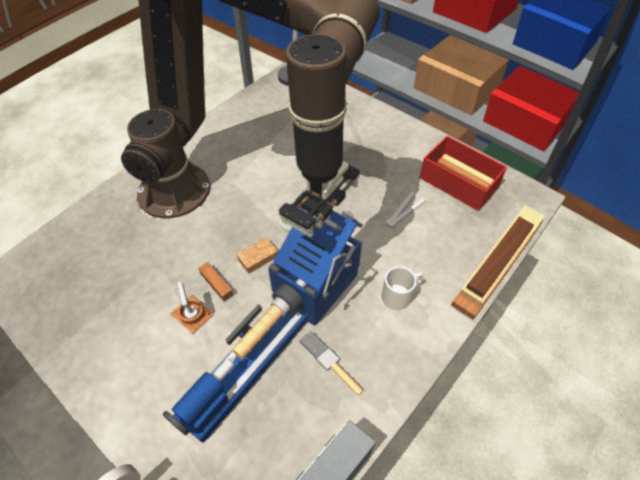

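>>> move_arm(
  increments=[
    [[0.2, -1.5, 1.3], 0],
    [[0.2, -1.5, 1.2], 0],
    [[0, -0.5, 0.5], 0],
    [[0, 0, 0], 0],
    [[0, 0, 0], 0],
    [[0, 0, 0], 0],
    [[0, 0, 0], 0],
    [[0, 0, 0], 0],
  ],
)

```text
clock: 27.55
tool_pos: [0.5865, 0.0404, 0.2658]
orientation: [-179.1, -0.5, 4.7]
force: [1.5, 5.2, -7.0]
opening: 0.0111
```

Run:
```python
from h import *
from plant import ctrl
o=ctrl.get_obs();print(o["tool_pos"],o["force"],o["opening"],o["qvel"].round(2))
s=snap("wrist","w15");crop(s,280,60,60,60,10,"w15c")
a=load("a14")
w2=load("w2");b0=load("side0")
yaw=np.radians(4.45);c,sn=np.cos(yaw),np.sin(yaw);R=np.array([[c,-sn],[sn,c]]);O=np.array([.5753,.1581])-R@[0,.135]
def P(x,th): 
    p=R@np.array([x,-.08+.13*np.cos(th)])+O;return np.r_[p,.155+.13*np.sin(th)]
print("ptr",proj(s,P(.0912,.6475)))
for th in(.57,.6,.63,.66,.69):print(th,proj(s,P(.0885,th)))
```

```text
[0.58647526 0.04040164 0.26580258] [ 1.54842594  5.18251603 -6.97672524] 0.01108092366172291 [ 0.01  0.03 -0.09 -0.1   0.08 -0.1 ]
ptr [[299.91344883 101.06277698]]
0.57 [[289.50346364 108.48019004]]
0.6 [[293.27800206 107.90408577]]
0.63 [[297.38766909 107.32085143]]
0.66 [[301.84173525 106.73114   ]]
0.69 [[306.64892439 106.13567569]]
```

View pics/w15c.png

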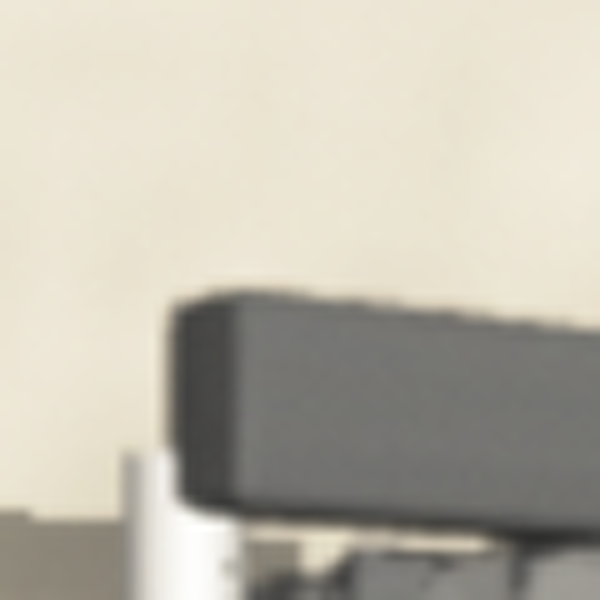

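Run:
```python
from plant import ctrl
print(ctrl.close_job())
o=ctrl.get_obs();print(o["clock"],o["tool_pos"],o["force"],o["opening"])
```

```text
the job is handed in; nothing more can be done
None
the job is handed in; nothing more can be done
```

I turned the latch screw about a quarter turn anticlockwise with the T-key. I then stood the key back in its cup, lifted the cover by its bar to the pointer, and handed the job in while still holding it. The clock read 27.6 s at the last move, and no verdict came back.

**Last checks:**
- **Screw:** its tongue sits parallel to the lathe's x axis, about 1.5 rad in the pictures (needs over 1.2).
- **Key:** it looks upright and released, about 5 mm off the cup's centre (limit 15 mm).
- **Cover:** the wrist picture puts the pin at about 0.64 rad against 0.65 for the pointer, roughly 1–2 mm apart (limit 13 mm). The fingers carried about 9 N and the arm was at rest.
- **Pointer and bystanders:** the pointer measured in the same place during the lift as at the start. I saw no bystander move in the last scene picture; I did not measure them.

**What disagreed:**
- **Pin angle:** estimates ran from about 0.60 to 0.68 rad across methods; even the extremes are within 7 mm of the pointer.
- **Sag:** rows with no movement let the held cover sag about 0.1 mm each, so I nudged it up once before handing in.
- **Cameras:** the scene and side cameras disagreed by 1–2 pixels, so I relied on the wrist camera for the fits.

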